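Seat a plate on its dowels and clamp it

TASK

Seat the loose aluminium plate in the drilling fixture with light touches of the shut fingertips, gripping and lifting nothing: first nudge the middle of its long side until it lies flush against the two side dowels, still short of the end dowel; then nudge the middle of its free short end until it meets the end dowel; and only when it is home on all three press the red handle of the clamp on this dark fixture (not the silver one at the edge of the bench) all the way down. Do not shove hard, and leave everything else on the bench where it is.

Things in the scene. Friction and masses are not known exactly. Their poses are not given: they have to be found in the camera images.
- fixture: dark steel drilling fixture fixed to the bench, base 280 x 120 x 12 mm. Origin: on its underside, below the centre of the seated plate; z up. The base spans x -105..+175, y -70..+50 mm in this frame, top at z 12 mm. The plate is pushed along this frame's +y onto the two side dowels and along its +x onto the end dowel
- side_dowels (a point): point midway between the plate-side faces of the two side dowels, at (-10, 24, 30) mm in the fixture's frame, level with their tops. They are bright upright pins, 12 mm in diameter, 18 mm high above the base, axes at (-60, 30) and (+40, 30) mm in the fixture's frame
- end_dowel (a point): plate-side face of the single end dowel, at (70, 0, 30) mm in the fixture's frame, level with its top; same pin, axis at (76, 0) mm. Behind it the clamp's pedestal spans x 100..152, y -25..25 mm, up to z 67 mm
- plate: loose aluminium plate 140 (x) x 48 (y) x 24 (z) mm with five holes, about 0.42 kg, lying on the base; 2 to 4 N slide it. Origin: centre of its underside. Seated, it is at (0, 0, 12) mm in the fixture's frame with the same x direction; it starts 10 to 22 mm short of that along the fixture's x and 8 to 17 mm short along y, turned up to 0.06 rad
- side_spot (a point): first spot: middle of the plate's long side away from the two dowels, at (0, -24, 14) mm in the plate's frame; nudge it along the fixture's +y; 5 to 12 N there bring a turned plate square onto both dowels
- end_spot (a point): second spot: middle of the plate's free short end, away from the end dowel, at (-70, 0, 14) mm in the plate's frame; nudge it along the fixture's +x
- clamp_foot (a point): underside of the rubber foot (17 mm in diameter) on the clamp bar. Open, the bar stands up over the pedestal to about z 150 mm above the bench; shut, the foot stands on the plate at (40, 0, 36) mm in the fixture's frame and the bar's top is at z 75 mm
- clamp_handle (a joint): angle of the clamp's handle: 1.05 rad wide open (handle sticking up; it starts at 0.9 to 1.05), 0 fully down (handle level, bar holding the plate). The bar is linked to it (toggle) and needs no touch. The handle stays where it is left; about 3 to 5 N on the grip move it, and it stops rigidly at 0
- red_grip (a point): middle of the red handle grip, on its axis; the grip is 17 mm in diameter and 76 mm long (this point +-38 mm) and lies along this point's x axis, away from the hinge; the point's z is the upper side, where it is pressed
- handle_hinge (a point): the hinge of the handle, 75 mm from red_grip, at (135, 0, 58) mm in the fixture's frame; the hinge axis is the fixture's y. At angle a, red_grip lies at (135 + 75 cos a, 0, 58 + 75 sin a) mm in the fixture's frame
- oil_bottle: small oiler with a red nozzle, 34 x 33 x 95 mm, standing; to be left alone
- solder_reel: white wire reel, 60 mm in diameter, 50 mm high; to be left alone
- stop_block: aluminium block 36 x 60 x 22 mm; to be left alone
- caliper: digital caliper lying flat, 72 x 185 x 10 mm; to be left alone
- screwdriver: orange screwdriver, 27 x 190 x 27 mm, lying; to be left alone
- marker: blue marker pen, 14 x 136 x 14 mm, lying; to be left alone
- multimeter: orange handheld meter, 170 x 85 x 44 mm, lying; to be left alone

How it is judged:
By the outcome, as a careful person would: the job done as asked, in the order asked, and still so for the second after the job is handed in, with the robot touching nothing.
It also fails if it takes over 58 s, if anything falls off the work surface, if the arm or the gripper's body presses on something with over 40 N, if the wrist force passes 120 N, or if a joint passes its speed limit or range.

ROBOT

A 6-joint arm with a two-finger parallel gripper is mounted at the origin on a cart in front of the work surface, level with it; the furniture and walls round the work are solid. World frame = base frame: x ahead of the robot, y to its left, z up, the work surface at z = 0. Lengths are in m, angles in rad, forces in N, time in s.
With the tool pointing down it reaches from about 0.35 to 0.85 m from the base axis. Payload 8.1 kg.
Tool frame: the origin (TCP) lies on the centre line of the jaws, within the pads' length; the fingertips stand 14 mm ahead of it and the grasp point (between the pads) lies 5 mm behind it; z points along the fingers, y is the direction in which the jaws open and shut (so a half turn about z gives the same grasp; the last joint's range is limited). The gripper opens to 93 mm and grips with 3 to 60 N. Pads are 15 mm wide; open, the fingers measure 128 mm over their backs; the gripper's body (75 mm by 188 mm) begins 65 mm behind the grasp point.
Start: joints at [1.112, 0.13, 1.488, -0, 1.523, -0.085], TCP at [0.219, 0.559, 0.198] pointing down, gripper open.
Joint ranges: [-2.96, 2.96], [-0.89, 2.26], [0.02, 2.5], [-1.34, 4.48], [0, 2.73], [-2.66, 2.66]. Speed limits (rad/s): [2.39, 2.39, 2.79, 3.14, 3.14, 3.14].

INTERFACE

Orientations are given as a rotation vector (axis times angle).
In Python, from plant import robot gives the robot as it stands.
- The arm moves only by the tool jog_arm, never from a script. Its argument "steps" is a list of rows, each a list of 7 numbers: the closure, from 0 (fully open) to 1 (shut), then the shift along the tool's x, y, z in m, then the turn, a rotation vector about the tool's x, y, z in rad. In form: [[jaw, tx, ty, tz, rx, ry, rz], ...]. A call has 1 to 5 rows; each row is the pose to reach, as a shift and turn from the pose measured when the call began, along the tool's axes at that moment; what a row does not reach only later rows make up. A row lasts 1/8 s, in which the tool goes at most 62.5 mm and 10.7 degrees, less where a joint would pass 70% of its speed; a pose out of reach is approached as far as the arm can. A call with a gripper value outside its range is refused whole. The fingers move at their own pace and stop on an object; "force" is the grip in N (left out, the last holds). Time passes only in rows, so rows that repeat a pose let the fingers close. It gives the time, the measured TCP pose, the force and the opening at its end, in the units of the state.
- robot.read_state(): the state, without advancing time (a new reading comes with each control period).
- robot.read_camera(name): name is "scene" or "top" or "wrist"; returns a dict with "image" (384x512x3 uint8, red, green, blue), "mtx" (3x3 intrinsics, pixels), "extrinsics" (4x4, takes a point from camera to world coordinates); the wrist camera has in their place "tool_from_camera" (4x4, takes a point from camera to tool coordinates, whose origin is the TCP and whose axes are the flange's). Camera axes: x right, y down, z forward; pixel columns grow to the right and rows downward; lengths in m; the calibration is good to about 2 mm. A picture is of the moment at which its call begins: read the wrist's pose just before it. There is no depth.
- robot.close_job(): hands the job in, once; it reports no verdict.
The state is a dict: "t": time; "q": joint angles; "dq": joint speeds; "joint_torque": joint torques, N m; "tool_pos": TCP position; "orientation": TCP orientation; "force": force on the tool from outside, world axes, zero at the start; "wrist_torque": the same for the moment, N m; "opening": finger opening in m.
Only numpy, scipy, OpenCV 4.12 (cv2) and the standard library are available. Lean on these libraries where they do the work, as an engineer would, in place of code of your own. Each camera call takes 0.05 s, during which the arm holds its last target.

## Working session

There is one attempt and no reset: what is moved stays moved. The work goes in short steps, Python scripts to look and compute and a tool call to move; the robot and the scene stay as the last step left them, time stands still between calls to the robot, and variables do not carry over. Pictures are saved under pics/ and viewed, and the job is handed in when it is done.

Besides the shell and the picture viewer there is one more tool, called as a command line: name --pt "numbers of a row" for each row, then --argument value for the rest. jog_arm: Moves the arm, as the interface text tells. Its arguments: {"type":"object","properties":{"steps":{"type":"array"},"force":{"type":"number"}},"required":["steps"]}

```bash
ls; mkdir -p pics; python3 - <<'E'
from plant import robot
import cv2,numpy as np
s=robot.read_state();print(s)
for n in ["scene","top","wrist"]:
    c=robot.read_camera(n);cv2.imwrite(f"pics/{n}0.png",cv2.cvtColor(c["image"],cv2.COLOR_RGB2BGR));print(n,c["mtx"],c.get("extrinsics",c.get("tool_from_camera")))
E
```

```text
pics
{'t': 0.0, 'q': array([ 1.11162309e+00,  1.31175625e-01,  1.48928059e+00, -4.33475067e-06,
        1.52299958e+00, -8.54018919e-02]), 'dq': array([ 0.00018244, -0.00170332, -0.0013784 , -0.00043685,  0.00125636,
       -0.00068848]), 'joint_torque': array([-1.58404259e-04, -5.59846902e+01, -4.91754019e+01,  7.67990830e-02,
        3.54353024e-02, -1.34267912e-04]), 'tool_pos': array([0.21878647, 0.55802956, 0.19677813]), 'orientation': array([-5.83614085e-01, -3.08640069e+00,  2.82019070e-03]), 'force': array([ 1.16980761, -0.04874949, -0.01904584]), 'wrist_torque': array([-0.01339031, -0.04194213,  0.02812071]), 'opening': 0.09295694186470148}
scene [[433.15390904   0.         260.58628753]
 [  0.         433.15390904 190.16610874]
 [  0.           0.           1.        ]] [[ 0.63808712  0.50975498 -0.57705692  1.05662214]
 [ 0.76985503 -0.4097672   0.48929958 -0.73140169]
 [ 0.0129639  -0.75646593 -0.65390461  0.70003732]
 [ 0.          0.          0.          1.        ]]
top [[374.30570289   0.         252.40108292]
 [  0.         374.30570289 194.14123997]
 [  0.           0.           1.        ]] [[-0.00769183 -0.98943321  0.1447852   0.38143983]
 [-0.99981311  0.00504149 -0.01866332 -0.25991471]
 [ 0.01773618 -0.1449017  -0.98928708  0.94775344]
 [ 0.          0.          0.          1.        ]]
wrist [[273.43947045   0.         253.73708171]
 [  0.         273.43947045 191.76852038]
 [  0.           0.           1.        ]] [[ 5.00094918e-04 -9.54846977e-01 -2.97097628e-01  8.41541719e-02]
 [ 9.99999850e-01  4.10684506e-04  3.63361983e-04  4.11821537e-04]
 [-2.24941699e-04 -2.97097765e-01  9.54847039e-01 -1.87474715e-01]
 [ 0.00000000e+00  0.00000000e+00  0.00000000e+00  1.00000000e+00]]
```

View pics/scene0.png

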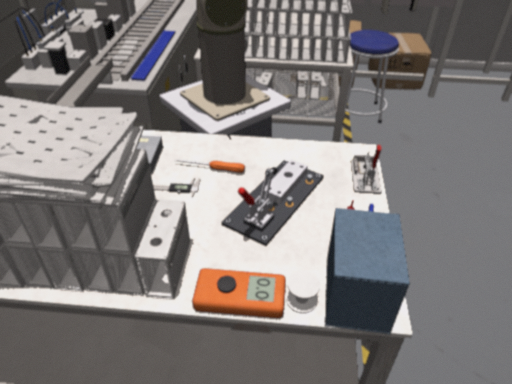

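View pics/top0.png

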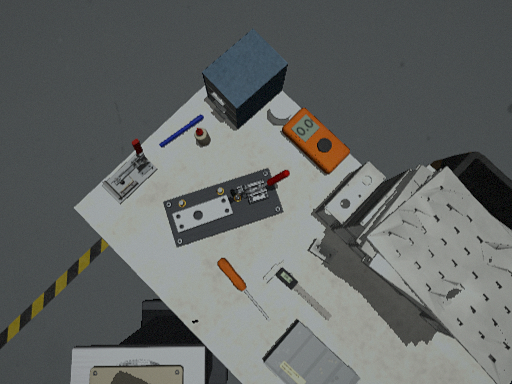

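View pics/wrist0.png

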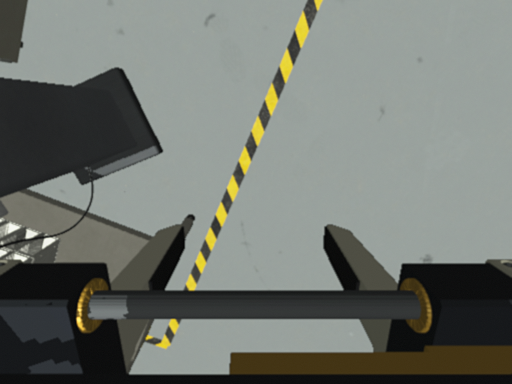

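```bash
python3 - <<'E'
import cv2
a=cv2.imread("pics/top0.png")[155:260,150:300];cv2.imwrite("pics/topc.png",cv2.resize(a,None,fx=5.3,fy=5.3,interpolation=cv2.INTER_CUBIC))
a=cv2.imread("pics/scene0.png")[140:250,210:335];cv2.imwrite("pics/scenec.png",cv2.resize(a,None,fx=5.3,fy=5.3,interpolation=cv2.INTER_CUBIC))
E
```

```text
(no output)
```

View pics/topc.png

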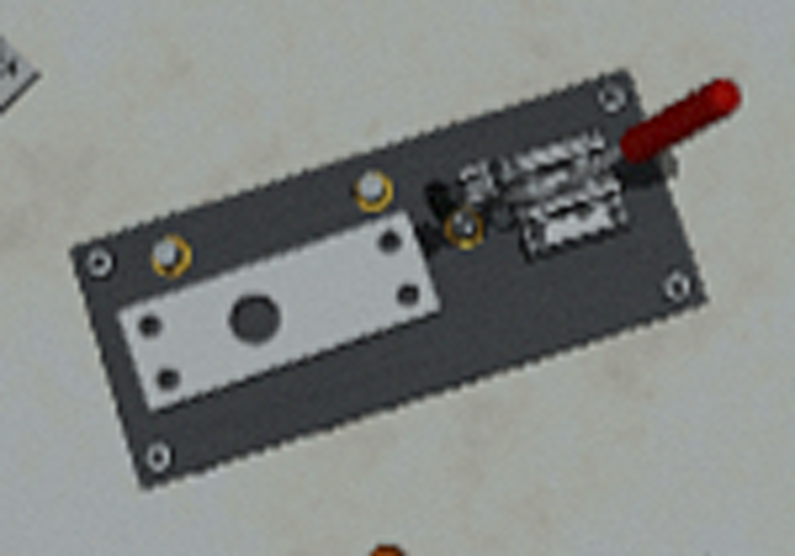

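View pics/scenec.png

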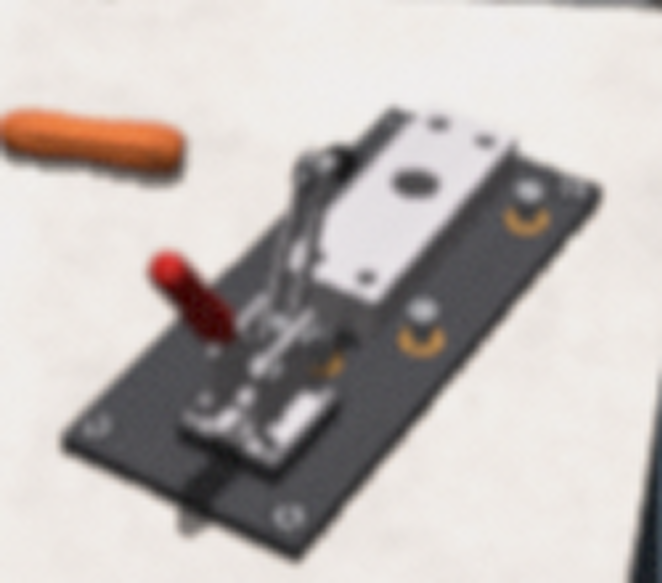

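```bash
cat > h.py <<'E'
import numpy as np, cv2
from scipy.optimize import least_squares
from scipy.spatial.transform import Rotation as R
def proj(P,M,E):
    T=np.linalg.inv(E); p=np.atleast_2d(P)@T[:3,:3].T+T[:3,3]; u=p@M.T; return u[:,:2]/u[:,2:]
def fx(P,pose): # fixture m -> world
    x,y,a=pose;P=np.atleast_2d(P);c,s=np.cos(a),np.sin(a)
    return np.c_[x+c*P[:,0]-s*P[:,1], y+s*P[:,0]+c*P[:,1], P[:,2]]
def ray(uv,M,E,z):
    uv=np.atleast_2d(uv); d=np.c_[uv,np.ones(len(uv))]@np.linalg.inv(M).T@E[:3,:3].T
    o=E[:3,3]; return o+d*((z-o[2])/d[:,2:])
def plate_in_fix(pose,pl): # plate (x,y,th) in fix
    pass
E
python3 - <<'E'
from h import *
from plant import robot
t=robot.read_camera("top");s=robot.read_camera("scene")
T=(t["mtx"],t["extrinsics"]);S=(s["mtx"],s["extrinsics"])
f=lambda L,ox,oy:np.array(L,float)/5.3+[ox,oy]-0.4
pts=np.array([[-105,50,12],[175,50,12],[175,-70,12],[-105,-70,12],[-60,30,30],[40,30,30]])/1e3
tu=f([(73,246),(629,70),(706,299),(145,489),(166,249),(371,186)],150,155)
su=f([(600,190),(300,558),(65,440),(395,110),(530,188),(425,308)],210,140)
def res(p,w): 
    r=[]
    if 't' in w:r.append(proj(fx(pts,p),*T)-tu)
    if 's' in w:r.append(proj(fx(pts,p),*S)-su)
    return np.concatenate(r).ravel()
for w in ['t','s','ts']:
    o=least_squares(res,[.45,-.2,-1.4],args=(w,));print(w,o.x,np.round(o.fun.reshape(-1,2),1).tolist())
p=o.x;np.save("pose.npy",p)
pc=f([(118,312),(407,210),(440,306),(152,410)],150,155)
W=ray(pc,*T,.036);
c,s_=np.cos(p[2]),np.sin(p[2]);Rm=np.array([[c,s_],[-s_,c]])
F=(W[:,:2]-p[:2])@Rm.T;print("plate corners fix top",F*1e3, F.mean(0)*1e3)
pc=f([(318,273),(376,303),(517,143)],210,140)
W=ray(pc,*S,.036);print("scene",(W[:,:2]-p[:2])@Rm.T*1e3)
E
```

```text
t [ 0.48685662 -0.16762533 -1.25893515] [[-0.7, -0.0], [0.1, -0.7], [0.8, 0.5], [-0.5, -0.1], [0.1, 0.5], [0.2, -0.1]]
s [ 0.49029491 -0.16806901 -1.25036156] [[1.3, -0.6], [0.6, -0.6], [-1.0, -0.1], [-1.0, -1.0], [0.0, 0.9], [0.1, 1.1]]
ts [ 0.48830844 -0.16747185 -1.25404007] [[-0.7, -0.4], [-0.2, -1.6], [0.7, -0.5], [-0.4, -0.5], [0.0, 0.0], [0.1, -0.8], [1.0, -1.0], [-0.1, -1.4], [-1.5, -0.9], [-1.2, -1.4], [-0.3, 0.5], [-0.4, 0.5]]
plate corners fix top [[-88.71779563   8.05340561]
 [ 51.71713075  11.13788176]
 [ 52.30161709 -36.18972921]
 [-87.03661105 -39.79648189]] [-17.93391471 -14.19873093]
scene [[ 49.55469403 -18.2141949 ]
 [ 52.80098251  13.29401574]
 [-82.03147803  11.99979134]]
```

```bash
cat >> h.py <<'E'
def plan(state,pose,fxyz,yaw_off=0.):
    """row for TCP at fixture xyz (m, z world) with tool y=+y_f, x=-x_f, pointing down"""
    Rt=R.from_rotvec(state["orientation"]); a=pose[2]+yaw_off
    xf=np.array([np.cos(a),np.sin(a),0]);yf=np.array([-np.sin(a),np.cos(a),0])
    G=R.from_matrix(np.c_[-xf,yf,[0,0,-1]])
    d=fx(fxyz,pose)[0]-state["tool_pos"]
    return np.round(Rt.inv().apply(d),4),np.round((Rt.inv()*G).as_rotvec(),4)
def infix(state,pose):
    c,s=np.cos(pose[2]),np.sin(pose[2]);d=state["tool_pos"]-[pose[0],pose[1],0]
    Rt=R.from_rotvec(state["orientation"]).as_matrix()
    q=np.array([[c,s,0],[-s,c,0],[0,0,1]])
    return np.round(q@d*1e3,1),np.round(q@Rt,3),np.round(q@state["force"],2)
E
python3 - <<'E'
from h import *
from plant import robot
p=np.load("pose.npy");s=robot.read_state();print(plan(s,p,[-.018,-.075,.2]))
t=robot.read_camera("top")
print(ray([[136,145],[112,190],[155,160],[203,135],[228,265],[245,125],[285,95],[205,75]],t["mtx"],t["extrinsics"],0.1))
E
```

```text
(array([-0.4465, -0.6112, -0.0022]), array([-8.000e-04,  3.000e-04,  8.803e-01]))
[[ 0.62216276 -0.00657769  0.1       ]
 [ 0.51667403  0.04386717  0.1       ]
 [ 0.58634479 -0.05154236  0.1       ]
 [ 0.6458414  -0.16146768  0.1       ]
 [ 0.34644262 -0.22037925  0.1       ]
 [ 0.66996448 -0.25976102  0.1       ]
 [ 0.74414998 -0.35552875  0.1       ]
 [ 0.79454682 -0.16455417  0.1       ]]
```

jog_arm --pt "1 -0.02 -0.03 -0.04 0 0 0.08" --pt "1 -0.06 -0.08 -0.05 0 0 0.2" --pt "1 -0.1 -0.135 -0.05 0 0 0.3" --pt "1 -0.14 -0.19 -0.05 0 0 0.4" --pt "1 -0.18 -0.245 -0.05 0 0 0.5" --force 30

```text
t: 0.92
tool_pos: [0.2925, 0.2811, 0.2477]
orientation: [1.333, 2.844, -0.0]
force: [1.2, 0.6, 0.1]
opening: 0.0475
```

```bash
python3 - <<'E'
from h import *
from plant import robot
p=np.load("pose.npy");s=robot.read_state();print(s["t"],s["tool_pos"],plan(s,p,[-.018,-.075,.22]))
E
```

```text
0.925 [0.29247972 0.28105367 0.24770189] (array([-0.4256, -0.1996,  0.0279]), array([3.000e-04, 5.000e-04, 3.776e-01]))
```

jog_arm --pt "1 -0.053 -0.025 0 0 0 0.05" --pt "1 -0.106 -0.05 0 0 0 0.1" --pt "1 -0.16 -0.075 0 0 0 0.15" --pt "1 -0.213 -0.1 0 0 0 0.2" --pt "1 -0.266 -0.125 0 0 0 0.25"

```text
t: 1.55
tool_pos: [0.3668, -0.0053, 0.2482]
orientation: [1.679, 2.653, 0.001]
force: [1.4, 0.7, -0.2]
opening: 0.0012
```

```bash
python3 - <<'E'
from h import *
from plant import robot
p=np.load("pose.npy");s=robot.read_state();print(s["t"],s["tool_pos"],plan(s,p,[-.018,-.075,.2]))
E
```

```text
1.55 [ 0.36683959 -0.00525681  0.24817398] (array([-0.1713, -0.032 ,  0.0483]), array([0.0018, 0.0011, 0.1259]))
```

jog_arm --pt "1 -0.05 -0.01 0.01 0 0 0.04" --pt "1 -0.1 -0.02 0.025 0 0 0.08" --pt "1 -0.15 -0.03 0.04 0 0 0.126" --pt "1 -0.171 -0.032 0.048 0 0 0.126" --pt "1 -0.171 -0.032 0.048 0 0 0.126"

```text
t: 2.17
tool_pos: [0.4107, -0.1743, 0.1994]
orientation: [-1.846, -2.541, -0.001]
force: [-0.7, -0.3, 0.3]
opening: 0.0007
```

```bash
python3 - <<'E'
from h import *
from plant import robot
p=np.load("pose.npy");s=robot.read_state();print(s["t"],infix(s,p))
c=robot.read_camera("wrist");cv2.imwrite("pics/w1.png",cv2.cvtColor(c["image"],cv2.COLOR_RGB2BGR))
np.savez("w1.npz",img=c["image"],M=c["mtx"],E=c["tool_from_camera"],pos=s["tool_pos"],o=s["orientation"])
E
```

```text
2.175 (array([-17.7, -75.9, 199.4]), array([[-1.   ,  0.002, -0.001],
       [ 0.002,  1.   ,  0.   ],
       [ 0.001,  0.   , -1.   ]]), array([ 0.1 , -0.81,  0.35]))
```

View pics/w1.png

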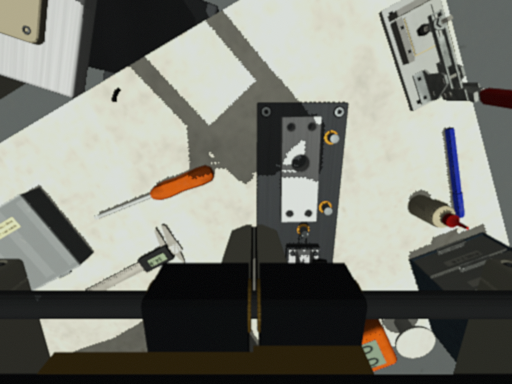

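```bash
python3 - <<'E'
import cv2
a=cv2.imread("pics/w1.png")[92:272,225:375];cv2.imwrite("pics/w1c.png",cv2.resize(a,None,fx=3.3,fy=3.3,interpolation=cv2.INTER_CUBIC))
E
```

```text
(no output)
```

View pics/w1c.png

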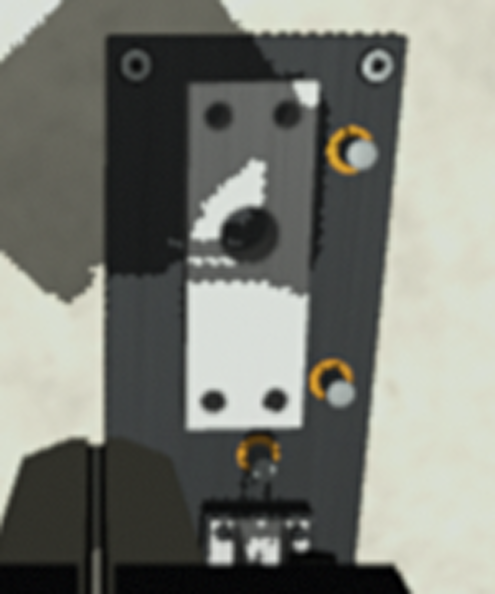

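```bash
python3 - <<'E'
from h import *
d=np.load("w1.npz");B=np.eye(4);B[:3,:3]=R.from_rotvec(d["o"]).as_matrix();B[:3,3]=d["pos"];E=B@d["E"];M=d["M"]
f=lambda L:np.array(L,float)/3.3+[225,92]-0.35
pts=np.array([[-105,-70,12],[-105,50,12],[-60,30,30],[40,30,30],[76,0,30]])/1e3
u=f([(107,37),(406,36),(362,154),(340,393),(265,470)])
o=least_squares(lambda p:(proj(fx(pts,p),M,E)-u).ravel(),np.load("pose.npy"));print(o.x,o.fun.reshape(-1,2).round(2).tolist())
pc=f([(188,83),(320,81),(302,429),(186,428)]);W=ray(pc,M,E,.036)
for p in (o.x,np.load("pose.npy")):
    c,s=np.cos(p[2]),np.sin(p[2]);F=(W[:,:2]-p[:2])@np.array([[c,s],[-s,c]]).T
    print(F.round(4)*1e3,F.mean(0)*1e3, np.linalg.norm(F[0]-F[1]),np.linalg.norm(F[1]-F[2]))
np.save("pose2.npy",o.x)
E
```

```text
[ 0.48494389 -0.16606957 -1.25412947] [[-0.74, -0.55], [0.75, -0.43], [-0.33, 0.35], [0.24, 0.39], [0.11, 0.5]]
[[-87.5 -38.9]
 [-88.2  10.6]
 [ 53.3  13.1]
 [ 52.7 -35.8]] [-17.40891618 -12.73062619] 0.049481646164554964 0.14147145024892951
[[-89.9 -41.6]
 [-90.5   7.8]
 [ 50.9  10.4]
 [ 50.4 -38.5]] [-19.79057647 -15.48945044] 0.049481646164554964 0.14147145024892951
```

jog_arm --pt "1 0 0.002 0.05 0 0 0" --pt "1 0 0.002 0.1 0 0 0" --pt "1 0 0.002 0.13 0 0 0" --pt "1 0 0.002 0.145 0 0 0" --pt "1 0 0.002 0.145 0 0 0"

```text
t: 2.85
tool_pos: [0.4128, -0.172, 0.0551]
orientation: [-1.844, -2.543, -0.002]
force: [0.4, 0.1, 0.5]
opening: 0.0006
```

```bash
cat > st.py <<'E'
from h import *
from plant import robot
import sys
p=np.load("pose2.npy");s=robot.read_state();print(s["t"],*infix(s,p))
if len(sys.argv)>2:
    n=sys.argv[2];c=robot.read_camera(sys.argv[1]);im=cv2.cvtColor(c["image"],cv2.COLOR_RGB2BGR)
    np.savez(n+".npz",img=c["image"],M=c["mtx"],E=c.get("extrinsics",c.get("tool_from_camera")),pos=s["tool_pos"],o=s["orientation"])
    if len(sys.argv)>3:
        a=[int(v) for v in sys.argv[3].split(",")];im=im[a[1]:a[3],a[0]:a[2]];k=min(780/im.shape[1],580/im.shape[0]);im=cv2.resize(im,None,fx=k,fy=k,interpolation=cv2.INTER_CUBIC)
        print("k",k)
    cv2.imwrite(f"pics/{n}.png",im)
E
python3 st.py wrist w2 150,50,400,280
```

```text
2.85 [-16.8 -70.4  55.1] [[-1.     0.    -0.001]
 [ 0.     1.     0.001]
 [ 0.001  0.001 -1.   ]] [0.03 0.4  0.48]
k 2.5217391304347827
```

View pics/w2.png

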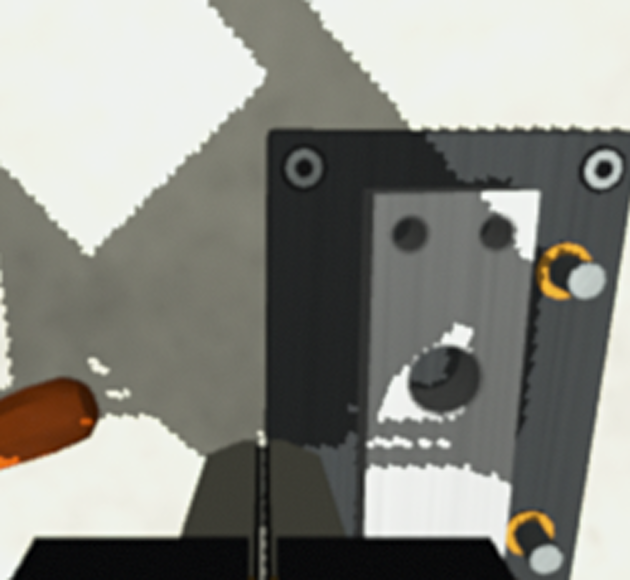

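jog_arm --pt "1 0 0 0.012 0 0 0" --pt "1 0 0 0.023 0 0 0" --pt "1 0 0.003 0.023 0 0 0" --pt "1 0 0.006 0.023 0 0 0" --pt "1 0 0.009 0.023 0 0 0"

```text
t: 3.52
tool_pos: [0.4227, -0.1699, 0.0335]
orientation: [1.843, 2.542, 0.002]
force: [-0.2, -0.4, 0.7]
opening: 0.0004
```

```bash
python3 st.py
```

```text
3.525 [-15.8 -60.4  33.5] [[-1.     0.001  0.001]
 [ 0.001  1.     0.002]
 [-0.001  0.002 -1.   ]] [ 0.32 -0.34  0.69]
```

jog_arm --pt "1 0.001 0.001 0.002 0 0 0" --pt "1 0.0015 0.002 0.002 0 0 0" --pt "1 0.0015 0.003 0.002 0 0 0" --pt "1 0.0015 0.004 0.002 0 0 0" --pt "1 0.0015 0.005 0.002 0 0 0"

```text
t: 4.15
tool_pos: [0.427, -0.1669, 0.0315]
orientation: [1.843, 2.542, 0.002]
force: [-0.1, -0.3, 0.4]
opening: 0.0005
```

```bash
python3 st.py top t3 150,155,300,260
```

```text
4.15 [-17.2 -55.3  31.5] [[-1.     0.001  0.001]
 [ 0.001  1.     0.002]
 [-0.001  0.002 -1.   ]] [ 0.2  -0.2   0.39]
k 5.2
```

View pics/t3.png

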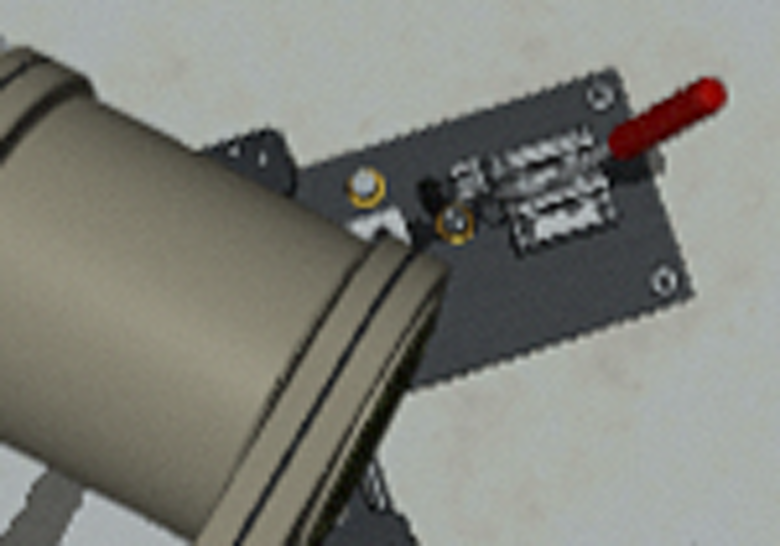

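jog_arm --pt "1 0 0.001 0 0 0 0" --pt "1 0 0.002 0 0 0 0" --pt "1 0 0.003 0 0 0 0"

```text
t: 4.58
tool_pos: [0.4301, -0.166, 0.0316]
orientation: [1.843, 2.541, 0.002]
force: [-0.0, -0.4, -0.2]
opening: 0.0003
```

```bash
python3 st.py wrist w4 190,50,400,240
```

```text
4.575 [-17.2 -52.1  31.6] [[-1.     0.001  0.001]
 [ 0.001  1.     0.003]
 [-0.001  0.003 -1.   ]] [ 0.39 -0.13 -0.22]
k 3.0526315789473686
```

View pics/w4.png

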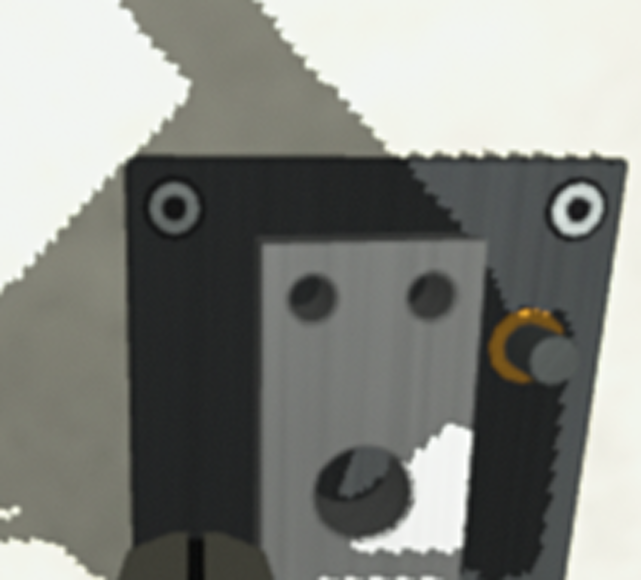

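jog_arm --pt "1 0 0.001 0 0 0 0" --pt "1 0 0.002 0 0 0 0" --pt "1 0 0.003 0 0 0 0"

```text
t: 5.0
tool_pos: [0.433, -0.165, 0.0316]
orientation: [1.843, 2.541, 0.002]
force: [-0.8, -0.5, -1.0]
opening: 0.0004
```

```bash
python3 st.py wrist w5 190,50,400,240
```

```text
5.0 [-17.2 -49.   31.6] [[-1.     0.001  0.001]
 [ 0.001  1.     0.003]
 [-0.001  0.003 -1.   ]] [ 0.27 -0.93 -0.95]
k 3.0526315789473686
```

View pics/w5.png

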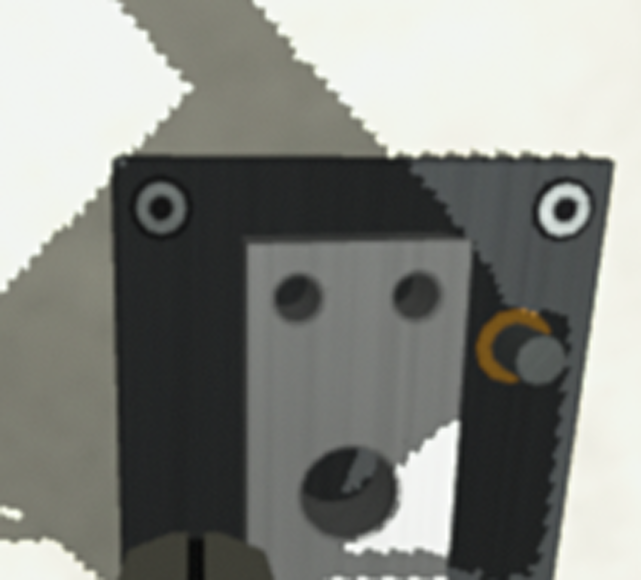

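jog_arm --pt "1 0 0.001 0 0 0 0" --pt "1 0 0.002 0 0 0 0" --pt "1 0 0.003 0 0 0 0"

```text
t: 5.42
tool_pos: [0.4361, -0.164, 0.0316]
orientation: [1.843, 2.541, 0.002]
force: [0.1, -0.1, 0.2]
opening: 0.0005
```

```bash
python3 st.py wrist w6 190,50,400,240
```

```text
5.425 [-17.2 -45.8  31.6] [[-1.     0.001  0.001]
 [ 0.001  1.     0.003]
 [-0.001  0.003 -1.   ]] [0.18 0.06 0.18]
k 3.0526315789473686
```

View pics/w6.png

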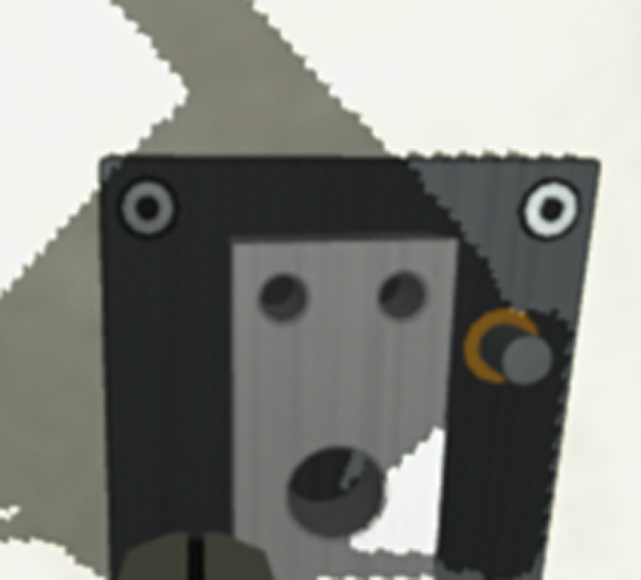

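jog_arm --pt "1 0 0.001 0 0 0 0" --pt "1 0 0.002 0 0 0 0" --pt "1 0 0.003 0 0 0 0"

```text
t: 5.85
tool_pos: [0.4391, -0.163, 0.0316]
orientation: [1.843, 2.541, 0.002]
force: [-0.1, 0.5, -0.3]
opening: 0.0003
```

```bash
python3 st.py wrist w7 190,50,400,240
```

```text
5.85 [-17.2 -42.6  31.6] [[-1.     0.001  0.001]
 [ 0.001  1.     0.003]
 [-0.001  0.003 -1.   ]] [-0.56  0.06 -0.29]
k 3.0526315789473686
```

View pics/w7.png

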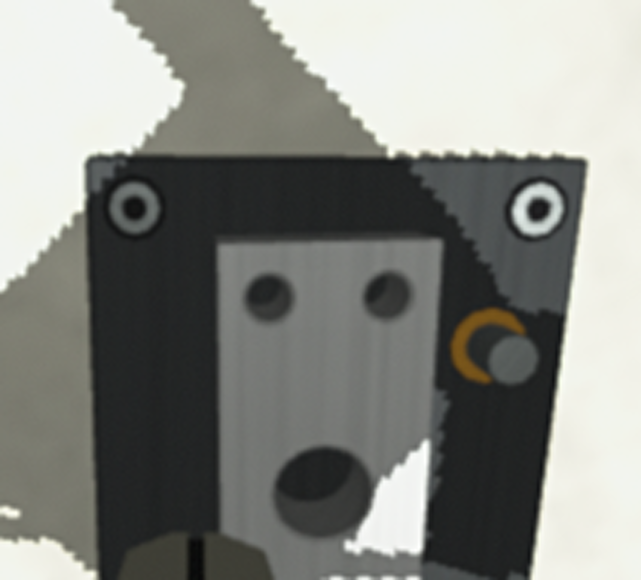

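```bash
python3 - <<'E'
from h import *
d=np.load("w7.npz");E=d["E"];M=d["M"]
P=np.array([[x,y,z] for z in(.014,-.0044,-.05) for x,y in((.0075,0),(.0075,.0175),(.0075,-.0175),(.0,0),(-.0075,0))])
print(np.c_[P*1e3,((proj(P,M,E)-[190,50])*3.05).round()])
E
```

```text
[[  7.5   0.   14.  196.  484. ]
 [  7.5  17.5  14.  264.  484. ]
 [  7.5 -17.5  14.  128.  484. ]
 [  0.    0.   14.  196.  511. ]
 [ -7.5   0.   14.  196.  537. ]
 [  7.5   0.   -4.4 196.  512. ]
 [  7.5  17.5  -4.4 270.  512. ]
 [  7.5 -17.5  -4.4 122.  512. ]
 [  0.    0.   -4.4 196.  541. ]
 [ -7.5   0.   -4.4 196.  569. ]
 [  7.5   0.  -50.  196.  608. ]
 [  7.5  17.5 -50.  291.  608. ]
 [  7.5 -17.5 -50.  102.  608. ]
 [  0.    0.  -50.  196.  643. ]
 [ -7.5   0.  -50.  196.  678. ]]
```

```bash
python3 st.py scene s8 200,120,340,250
```

```text
5.9 [-17.1 -42.5  31.7] [[-1.     0.001  0.001]
 [ 0.001  1.     0.003]
 [-0.001  0.003 -1.   ]] [ 0.31 -0.31  0.33]
k 4.461538461538462
```

View pics/s8.png

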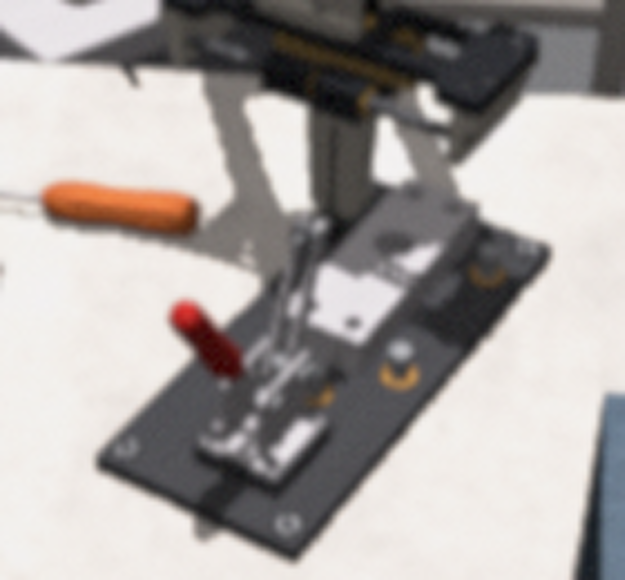

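```bash
python3 -c "
import cv2
a=cv2.imread('pics/w1.png')[190:390,140:370];cv2.imwrite('pics/w1d.png',cv2.resize(a,None,fx=2.9,fy=2.9,interpolation=cv2.INTER_CUBIC))
import numpy as np
a=np.load('w7.npz')['img'][190:384,140:370,::-1];a=np.clip(a.astype(float)*2.2,0,255).astype('uint8');cv2.imwrite('pics/w7d.png',cv2.resize(a,None,fx=2.9,fy=2.9,interpolation=cv2.INTER_CUBIC))"
```

```text
(no output)
```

View pics/w1d.png

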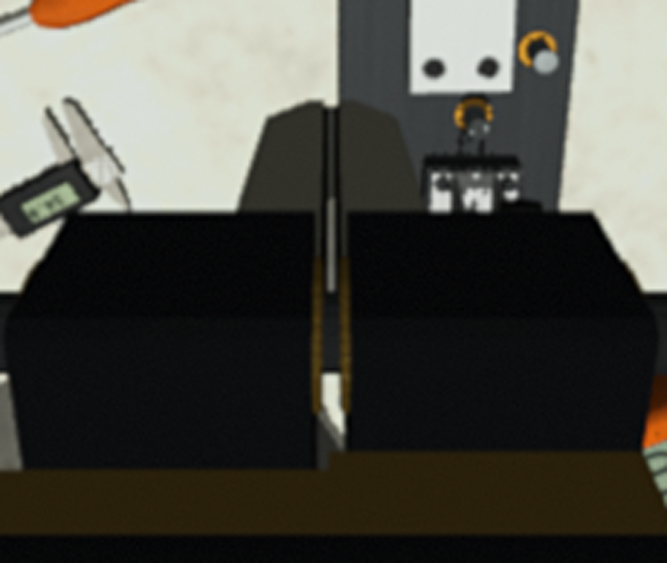

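View pics/w7d.png

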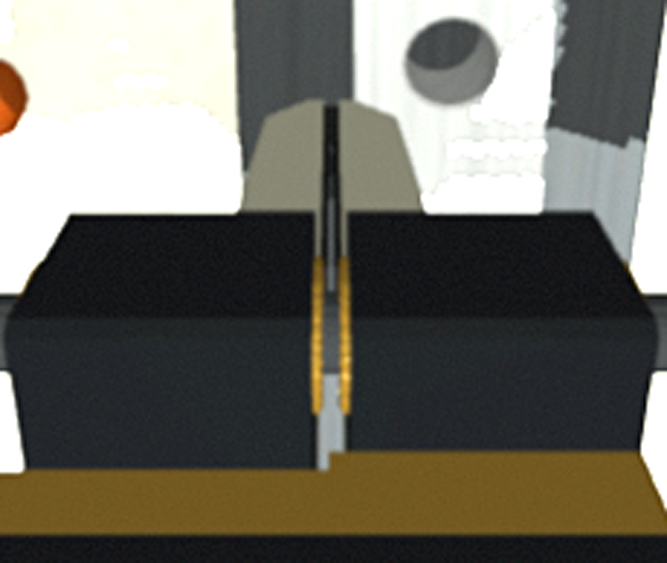

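```bash
python3 - <<'E'
from h import *
d=np.load("s8.npz");E=d["E"];M=d["M"];B=R.from_rotvec(d["o"]).as_matrix()
for z in(.014,0,-.005,-.02,-.05):
  for y in (-.0175,-.005,.005,.0175):
    P=np.array([[x,y,z] for x in(-.0075,.0075)])@B.T+d["pos"]
    print(z,y,((proj(P,M,E)-[200,120])*4.4615).round().tolist())
p=np.load("pose2.npy")
print(((proj(fx(np.array([[-87,-37,36],[-17,-37,36],[52,-36,36],[-60,30,30],[40,30,30]])/1e3,p),M,E)-[200,120])*4.4615).round())
E
```

```text
0.014 -0.0175 [[299.0, 253.0], [313.0, 239.0]]
0.014 -0.005 [[318.0, 261.0], [332.0, 247.0]]
0.014 0.005 [[333.0, 267.0], [347.0, 253.0]]
0.014 0.0175 [[353.0, 275.0], [366.0, 260.0]]
0 -0.0175 [[299.0, 234.0], [313.0, 220.0]]
0 -0.005 [[319.0, 241.0], [333.0, 227.0]]
0 0.005 [[334.0, 247.0], [348.0, 233.0]]
0 0.0175 [[354.0, 255.0], [367.0, 241.0]]
-0.005 -0.0175 [[300.0, 226.0], [314.0, 213.0]]
-0.005 -0.005 [[319.0, 234.0], [333.0, 220.0]]
-0.005 0.005 [[334.0, 240.0], [348.0, 226.0]]
-0.005 0.0175 [[354.0, 248.0], [368.0, 234.0]]
-0.02 -0.0175 [[300.0, 205.0], [314.0, 191.0]]
-0.02 -0.005 [[320.0, 213.0], [334.0, 199.0]]
-0.02 0.005 [[335.0, 219.0], [349.0, 205.0]]
-0.02 0.0175 [[355.0, 226.0], [369.0, 212.0]]
-0.05 -0.0175 [[301.0, 161.0], [316.0, 147.0]]
-0.05 -0.005 [[321.0, 168.0], [335.0, 154.0]]
-0.05 0.005 [[337.0, 174.0], [351.0, 160.0]]
-0.05 0.0175 [[357.0, 182.0], [372.0, 168.0]]
[[404. 171.]
 [342. 235.]
 [277. 303.]
 [485. 244.]
 [397. 345.]]
```

```bash
python3 - <<'E'
from h import *
a=np.load("s8.npz")["img"][145:190,255:310,::-1].astype(float);a=np.clip(a*1.6,0,255).astype('uint8')
cv2.imwrite("pics/s8z.png",cv2.resize(a,None,fx=12,fy=12,interpolation=cv2.INTER_CUBIC))
E
```

```text
(no output)
```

View pics/s8z.png

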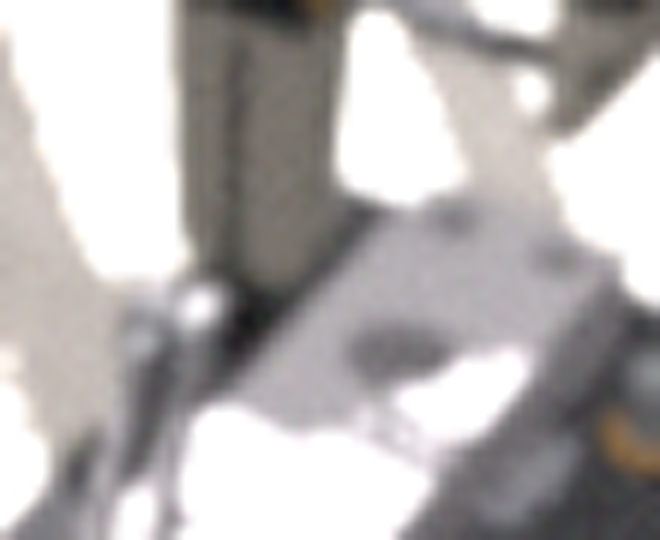

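jog_arm --pt "1 0 0.001 0 0 0 0" --pt "1 0 0.002 0 0 0 0"

```text
t: 6.2
tool_pos: [0.4411, -0.1624, 0.0317]
orientation: [1.843, 2.541, 0.003]
force: [-0.4, 0.6, 0.5]
opening: 0.0007
```

```bash
python3 st.py scene s9; python3 - <<'E'
from h import *
a=np.load("s9.npz")["img"][145:190,255:310,::-1].astype(float);a=np.clip(a*1.6,0,255).astype('uint8')
cv2.imwrite("pics/s9z.png",cv2.resize(a,None,fx=12,fy=12,interpolation=cv2.INTER_CUBIC))
E
```

```text
6.2 [-17.2 -40.5  31.7] [[-1.     0.001  0.001]
 [ 0.001  1.     0.003]
 [-0.001  0.003 -1.   ]] [-0.73 -0.21  0.46]
```

View pics/s9z.png

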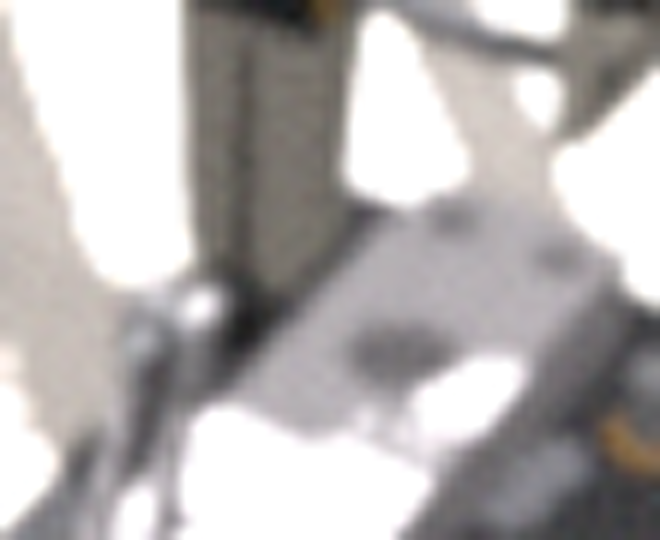

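```bash
python3 st.py wrist w10; python3 - <<'E'
from h import *
a=np.load('w10.npz')['img'][205:275,215:315,::-1];a=np.clip(a.astype(float)*2.2,0,255).astype('uint8');cv2.imwrite('pics/w10d.png',cv2.resize(a,None,fx=7.8,fy=7.8,interpolation=cv2.INTER_CUBIC))
E
```

```text
6.25 [-17.1 -40.4  31.7] [[-1.     0.001  0.001]
 [ 0.001  1.     0.003]
 [-0.001  0.003 -1.   ]] [-0.01  0.25 -0.38]
```

View pics/w10d.png

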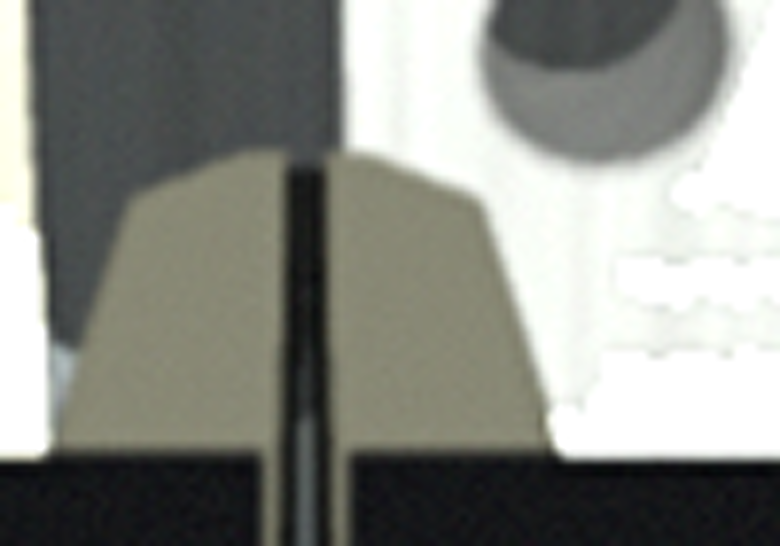

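jog_arm --pt "1 0 0.001 0 0 0 0" --pt "1 0 0.002 0 0 0 0"

```text
t: 6.55
tool_pos: [0.4431, -0.1617, 0.0317]
orientation: [1.842, 2.541, 0.003]
force: [0.2, 0.8, 0.3]
opening: 0.0006
```

jog_arm --pt "1 0 0.001 0 0 0 0" --pt "1 0 0.002 0 0 0 0"

```text
t: 6.8
tool_pos: [0.445, -0.1611, 0.0317]
orientation: [1.843, 2.541, 0.003]
force: [-0.6, 0.7, 0.1]
opening: 0.0004
```

```bash
python3 st.py wrist w11; python3 - <<'E'
from h import *
a=np.load('w11.npz')['img'][105:275,195:335,::-1];a=np.clip(a.astype(float)*2.2,0,255).astype('uint8');cv2.imwrite('pics/w11d.png',cv2.resize(a,None,fx=3.4,fy=3.4,interpolation=cv2.INTER_CUBIC))
E
```

```text
6.8 [-17.1 -36.4  31.7] [[-1.     0.001  0.001]
 [ 0.001  1.     0.003]
 [-0.001  0.003 -1.   ]] [-0.85 -0.32  0.07]
```

View pics/w11d.png

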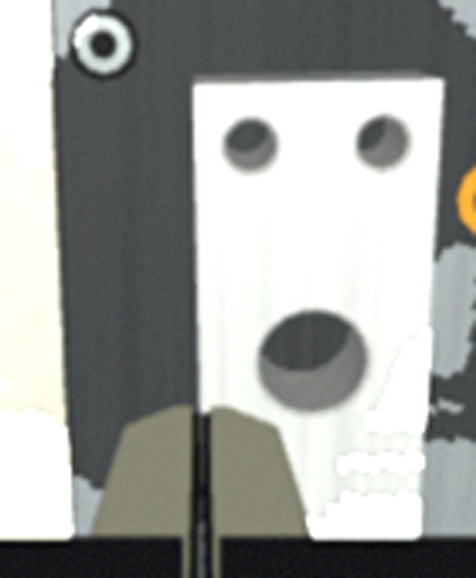

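jog_arm --pt "1 0 -0.01 0 0 0 0" --pt "1 0 -0.025 0 0 0 0" --pt "1 0 -0.032 0 0 0 0" --pt "1 0 -0.032 0 0 0 0"

```text
t: 7.35
tool_pos: [0.4141, -0.1714, 0.0317]
orientation: [1.844, 2.54, 0.003]
force: [0.6, -0.7, 1.1]
opening: 0.0004
```

```bash
python3 st.py scene s12; python3 - <<'E'
from h import *
d=np.load("s12.npz")
a=d["img"][125:190,245:310,::-1].astype(float);a=np.clip(a*1.6,0,255).astype('uint8')
cv2.imwrite("pics/s12z.png",cv2.resize(a,None,fx=9,fy=9,interpolation=cv2.INTER_CUBIC))
E=d["E"];M=d["M"];B=R.from_rotvec(d["o"]).as_matrix()
for z in(.014,0,-.01,-.02):
  for y in (-.0175,.0,.0175):
    P=np.array([[x,y,z] for x in(-.0075,.0075)])@B.T+d["pos"]
    print(z,y,((proj(P,M,E)-[245,125])*9).round().tolist())
E
```

```text
7.35 [-17.  -68.9  31.7] [[-1.     0.002  0.001]
 [ 0.002  1.     0.003]
 [-0.001  0.003 -1.   ]] [0.83 0.37 1.06]
0.014 -0.0175 [[117.0, 434.0], [146.0, 406.0]]
0.014 0.0 [[170.0, 455.0], [199.0, 427.0]]
0.014 0.0175 [[224.0, 476.0], [252.0, 448.0]]
0 -0.0175 [[118.0, 394.0], [146.0, 367.0]]
0 0.0 [[171.0, 415.0], [200.0, 387.0]]
0 0.0175 [[225.0, 437.0], [253.0, 409.0]]
-0.01 -0.0175 [[118.0, 365.0], [147.0, 338.0]]
-0.01 0.0 [[172.0, 387.0], [200.0, 359.0]]
-0.01 0.0175 [[226.0, 408.0], [254.0, 380.0]]
-0.02 -0.0175 [[118.0, 336.0], [147.0, 309.0]]
-0.02 0.0 [[172.0, 358.0], [201.0, 330.0]]
-0.02 0.0175 [[227.0, 379.0], [256.0, 351.0]]
```

View pics/s12z.png

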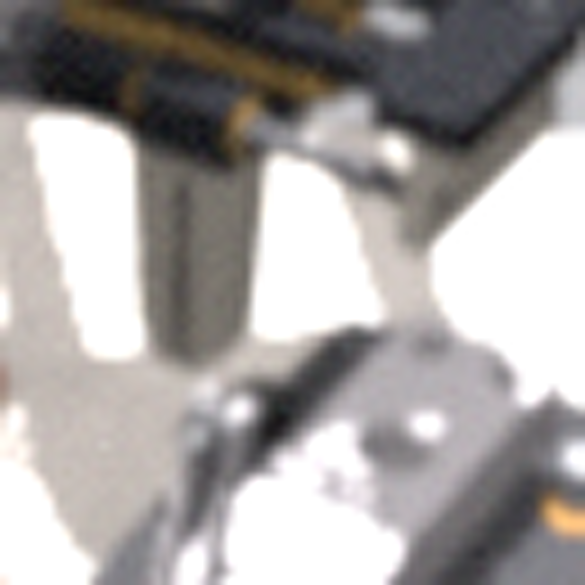

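jog_arm --pt "1 0 0.003 0.01 0 0 0" --pt "1 0 0.006 0.02 0 0 0" --pt "1 0 0.008 0.026 0 0 0" --pt "1 0 0.008 0.026 0 0 0"

```text
t: 7.9
tool_pos: [0.4218, -0.1683, 0.0048]
orientation: [1.844, 2.542, 0.003]
force: [0.1, -0.2, -0.6]
opening: 0.0004
```

```bash
python3 st.py scene s13; python3 - <<'E'
from h import *
d=np.load("s13.npz")
a=d["img"][125:190,245:310,::-1].astype(float);a=np.clip(a*1.6,0,255).astype('uint8')
cv2.imwrite("pics/s13z.png",cv2.resize(a,None,fx=9,fy=9,interpolation=cv2.INTER_CUBIC))
E
```

```text
7.9 [-17.6 -60.7   4.8] [[-1.     0.001  0.   ]
 [ 0.001  1.     0.002]
 [-0.     0.002 -1.   ]] [ 0.19  0.01 -0.61]
```

View pics/s13z.png

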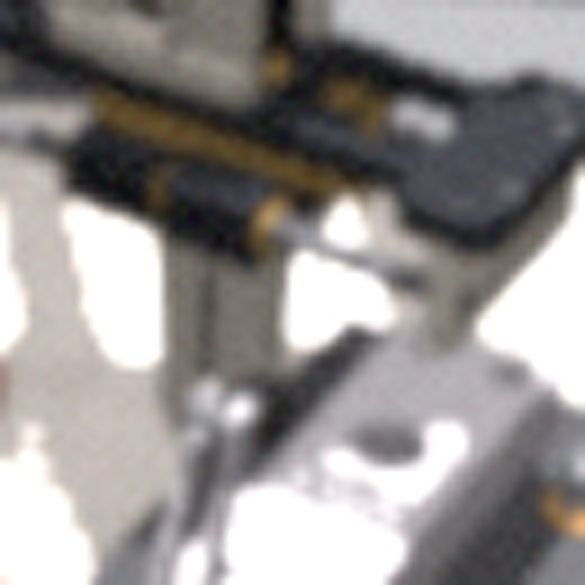

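```bash
python3 - <<'E'
from h import *
d=np.load("s13.npz");p=np.load("pose2.npy")
c,s=np.cos(p[2]),np.sin(p[2])
for uv in ((245+445/9,125+340/9),(245+480/9,125+245/9)):
  for z in (.05,.08,.1,.13,.18):
    W=ray([uv],d["M"],d["E"],z)[0];print(uv,z,(np.array([[c,s],[-s,c]])@(W[:2]-p[:2])*1e3).round())
print([((proj(np.array([[0,y,z]])@R.from_rotvec(d["o"]).as_matrix().T+d["pos"],d["M"],d["E"])-[245,125])*9).round() for y in(-.094,.094) for z in(-.07,-.1,-.13)])
E
python3 st.py wrist w13; python3 - <<'E'
from h import *
a=np.load('w13.npz')['img'][:,:,::-1];a=np.clip(a.astype(float)*2.2,0,255).astype('uint8');cv2.imwrite('pics/w13d.png',a)
E
```

```text
(294.44444444444446, 162.77777777777777) 0.05 [-59. -11.]
(294.44444444444446, 162.77777777777777) 0.08 [-24.   6.]
(294.44444444444446, 162.77777777777777) 0.1 [ 0. 18.]
(294.44444444444446, 162.77777777777777) 0.13 [36. 35.]
(294.44444444444446, 162.77777777777777) 0.18 [96. 64.]
(298.3333333333333, 152.22222222222223) 0.05 [-104.  -25.]
(298.3333333333333, 152.22222222222223) 0.08 [-66.  -7.]
(298.3333333333333, 152.22222222222223) 0.1 [-41.   6.]
(298.3333333333333, 152.22222222222223) 0.13 [-3. 24.]
(298.3333333333333, 152.22222222222223) 0.18 [60. 54.]
[array([[-72., 175.]]), array([[-75.,  84.]]), array([[-77.,  -9.]]), array([[524., 402.]]), array([[533., 309.]]), array([[542., 212.]])]
7.95 [-17.2 -60.5   5.3] [[-1.     0.001  0.001]
 [ 0.001  1.     0.003]
 [-0.001  0.003 -1.   ]] [ 0.7   0.3  -0.49]
```

View pics/w13d.png

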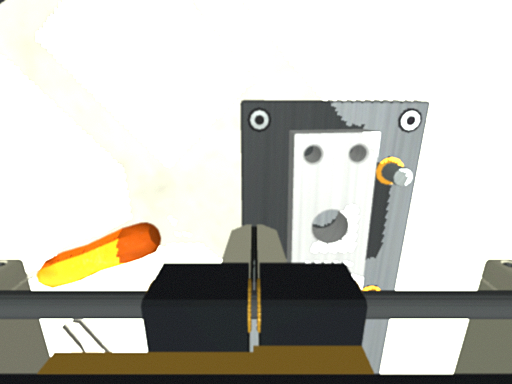

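jog_arm --pt "1 0 0 0.002 0 0 0" --pt "1 0 0 0.004 0 0 0" --pt "1 0 0 0.006 0 0 0"

```text
t: 8.38
tool_pos: [0.4224, -0.1688, -0.0003]
orientation: [1.843, 2.54, 0.003]
force: [-0.2, 0.1, 0.0]
opening: 0.0005
```

jog_arm --pt "1 0 0 0.001 0 0 0" --pt "1 0 0 0.002 0 0 0"

```text
t: 8.62
tool_pos: [0.4223, -0.1688, -0.0024]
orientation: [1.843, 2.54, 0.003]
force: [-0.3, 0.1, 0.5]
opening: 0.0008
```

jog_arm --pt "1 0 0.001 0 0 0 0" --pt "1 0 0.002 0 0 0 0" --pt "1 0 0.003 0 0 0 0" --pt "1 0 0.004 0 0 0 0"

```text
t: 9.12
tool_pos: [0.4263, -0.1675, -0.0023]
orientation: [1.843, 2.54, 0.003]
force: [1.3, -0.3, -0.0]
opening: 0.0008
```

jog_arm --pt "1 0 0.001 0 0 0 0" --pt "1 0 0.002 0 0 0 0"

```text
t: 9.38
tool_pos: [0.4283, -0.1669, -0.0023]
orientation: [1.843, 2.54, 0.003]
force: [-0.1, -0.7, -0.5]
opening: 0.0006
```

jog_arm --pt "1 0 0.001 0 0 0 0" --pt "1 0 0.002 0 0 0 0"

```text
t: 9.62
tool_pos: [0.4302, -0.1663, -0.0023]
orientation: [1.843, 2.54, 0.003]
force: [-0.3, -0.1, -0.3]
opening: 0.0003
```

```bash
python3 st.py wrist w14 190,50,400,240
```

```text
9.625 [-16.8 -52.   -2.3] [[-1.     0.001  0.002]
 [ 0.001  1.     0.003]
 [-0.002  0.003 -1.   ]] [ 0.05 -0.3  -0.27]
k 3.0526315789473686
```

View pics/w14.png

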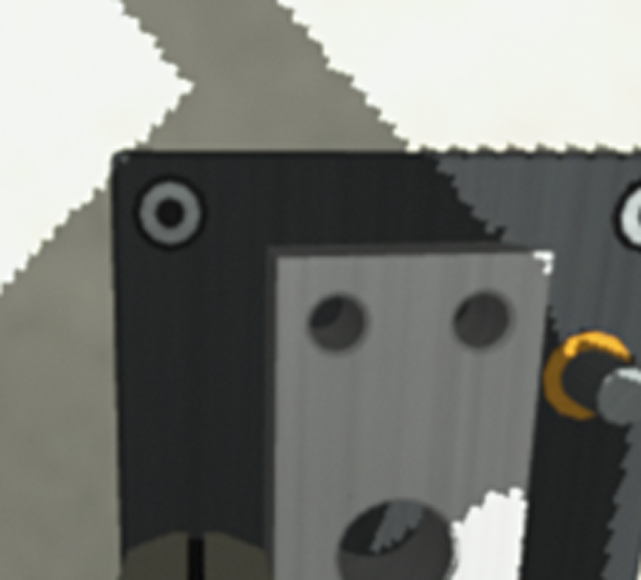

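jog_arm --pt "1 0 0.001 0 0 0 0" --pt "1 0 0.002 0 0 0 0"

```text
t: 9.93
tool_pos: [0.4318, -0.1657, -0.0024]
orientation: [1.843, 2.541, 0.002]
force: [-3.9, -1.0, 1.6]
opening: 0.0008
```

jog_arm --pt "1 0 0.001 0 0 0 0" --pt "1 0 0.002 0 0 0 0"

```text
t: 10.18
tool_pos: [0.4336, -0.1651, -0.0024]
orientation: [1.844, 2.541, 0.002]
force: [-3.2, -0.4, 2.6]
opening: 0.0007
```

```bash
python3 st.py wrist w15 190,50,400,240
```

```text
10.175 [-16.9 -48.5  -2.4] [[-1.     0.001  0.001]
 [ 0.001  1.     0.002]
 [-0.001  0.002 -1.   ]] [-0.63 -3.11  2.63]
k 3.0526315789473686
```

View pics/w15.png

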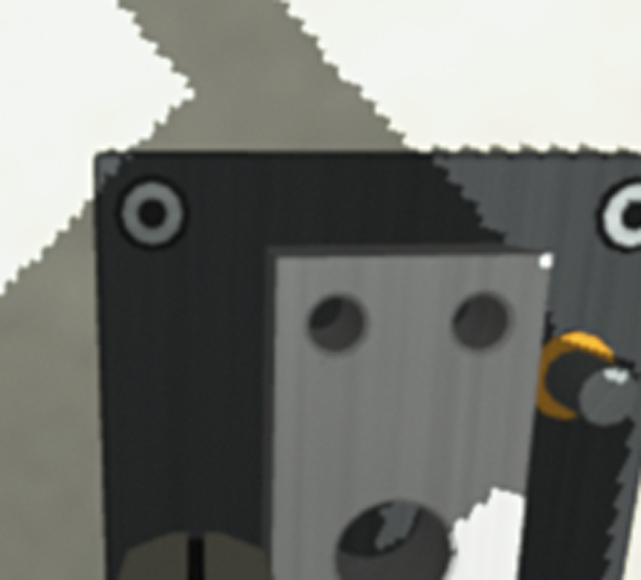

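jog_arm --pt "1 0 0.001 0 0 0 0" --pt "1 0 0.002 0 0 0 0" --pt "1 0 0.003 0 0 0 0" --pt "1 0 0.004 0 0 0 0"

```text
t: 10.72
tool_pos: [0.4376, -0.1638, -0.0023]
orientation: [1.843, 2.541, 0.002]
force: [-3.1, -0.5, 3.8]
opening: 0.0006
```

jog_arm --pt "1 0 0.001 0 0 0 0" --pt "1 0 0.002 0 0 0 0"

```text
t: 10.98
tool_pos: [0.4396, -0.1632, -0.0023]
orientation: [1.843, 2.541, 0.002]
force: [-4.1, -0.2, 2.0]
opening: 0.0007
```

```bash
python3 st.py wrist w16 190,50,400,240
```

```text
10.975 [-16.9 -42.2  -2.3] [[-1.     0.001  0.001]
 [ 0.001  1.     0.002]
 [-0.001  0.002 -1.   ]] [-1.1  -3.91  1.99]
k 3.0526315789473686
```

View pics/w16.png

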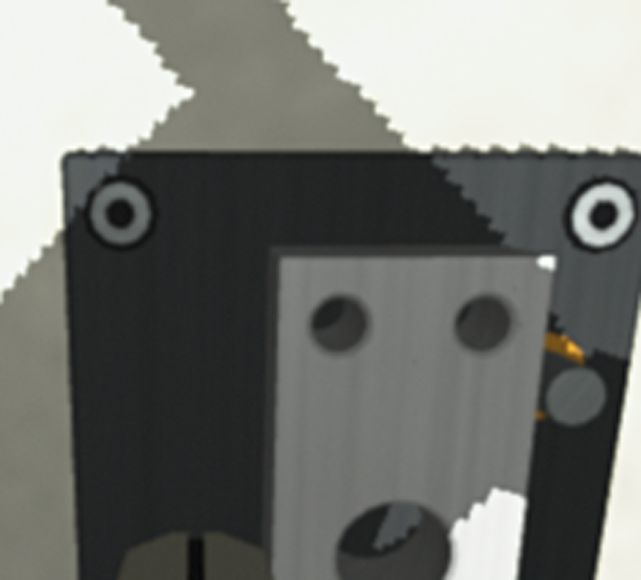

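jog_arm --pt "1 0 0.001 0 0 0 0" --pt "1 0 0.0015 0 0 0 0"

```text
t: 11.28
tool_pos: [0.4412, -0.1626, -0.0024]
orientation: [1.843, 2.541, 0.002]
force: [-3.1, -1.7, 1.7]
opening: 0.0005
```

jog_arm --pt "1 0 0.0005 0 0 0 0" --pt "1 0 0.001 0 0 0 0"

```text
t: 11.52
tool_pos: [0.4422, -0.1623, -0.0023]
orientation: [1.843, 2.541, 0.002]
force: [-3.1, -0.3, 3.1]
opening: 0.0006
```

```bash
python3 st.py wrist w17 190,50,400,240
```

```text
11.525 [-16.9 -39.5  -2.3] [[-1.     0.001  0.001]
 [ 0.001  1.     0.003]
 [-0.001  0.003 -1.   ]] [-0.65 -3.03  3.14]
k 3.0526315789473686
```

View pics/w17.png

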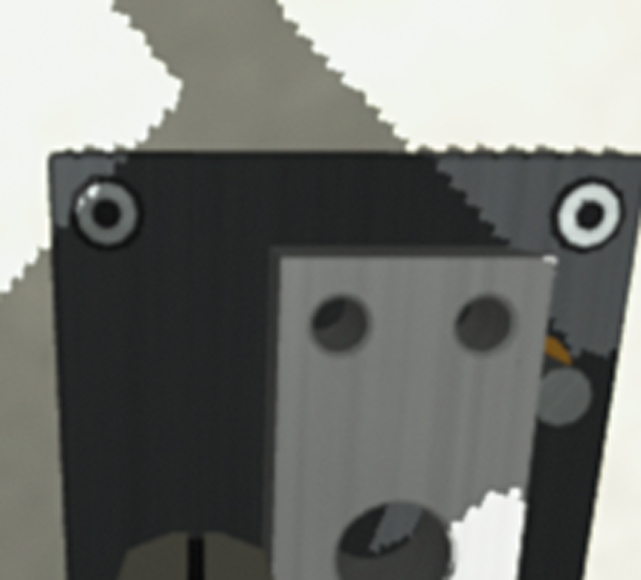

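jog_arm --pt "1 0 0.0005 0 0 0 0" --pt "1 0 0.001 0 0 0 0"

```text
t: 11.82
tool_pos: [0.443, -0.162, -0.0024]
orientation: [1.843, 2.541, 0.002]
force: [-5.6, -1.2, 4.4]
opening: 0.0007
```

jog_arm --pt "1 0 0.0005 0 0 0 0" --pt "1 0 0.001 0 0 0 0"

```text
t: 12.08
tool_pos: [0.4432, -0.1618, -0.0024]
orientation: [1.844, 2.542, 0.0]
force: [-9.6, -2.4, 8.3]
opening: 0.0005
```

jog_arm --pt "1 0 0.0003 0 0 0 0" --pt "1 0 0.0003 0 0 0 0"

```text
t: 12.32
tool_pos: [0.4431, -0.1618, -0.0024]
orientation: [1.844, 2.543, -0.001]
force: [-6.2, -1.4, 5.5]
opening: 0.0005
```

```bash
python3 st.py wrist w18 190,50,400,240
```

```text
12.325 [-17.1 -38.4  -2.4] [[-1.     0.001  0.001]
 [ 0.001  1.    -0.   ]
 [-0.001 -0.    -1.   ]] [-0.59 -6.34  5.53]
k 3.0526315789473686
```

View pics/w18.png

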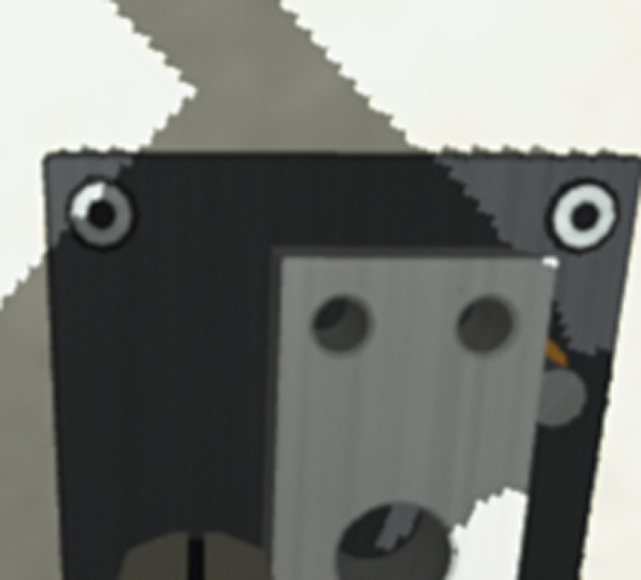

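jog_arm --pt "1 0 0.0006 0 0 0 0" --pt "1 0 0.001 0 0 0 0"

```text
t: 12.62
tool_pos: [0.4431, -0.1618, -0.0024]
orientation: [-1.844, -2.542, 0.003]
force: [-10.9, -3.0, 8.2]
opening: 0.0002
```

jog_arm --pt "1 0 -0.002 0 0 0 0" --pt "1 0 -0.012 0 0 0 0" --pt "1 0 -0.025 -0.05 0 0 0" --pt "1 0.03 -0.025 -0.1 0 0 0" --pt "1 0.06 -0.025 -0.15 0 0 0"

```text
t: 13.25
tool_pos: [0.4002, -0.1119, 0.149]
orientation: [-1.846, -2.541, 0.002]
force: [0.3, 0.2, 0.1]
opening: 0.0002
```

jog_arm --pt "1 0.04 0.02 -0.03 0 0 0" --pt "1 0.04 0.04 -0.05 0 0 0" --pt "1 0.04 0.04 -0.05 0 0 0"

```text
t: 13.62
tool_pos: [0.4274, -0.0612, 0.2007]
orientation: [1.842, 2.541, 0.0]
force: [0.2, -0.1, -0.0]
opening: -0.0001
```

```bash
python3 st.py wrist w19 200,80,380,260; python3 st.py top t19
```

```text
13.625 [-117.6  -22.   200.7] [[-1.     0.     0.002]
 [ 0.     1.     0.002]
 [-0.002  0.002 -1.   ]] [ 0.22  0.18 -0.05]
k 3.2222222222222223
13.675 [-117.8  -23.3  199. ] [[-1.     0.001  0.001]
 [ 0.001  1.    -0.001]
 [-0.001 -0.001 -1.   ]] [-0.54 -0.09 -0.79]
```

View pics/w19.png

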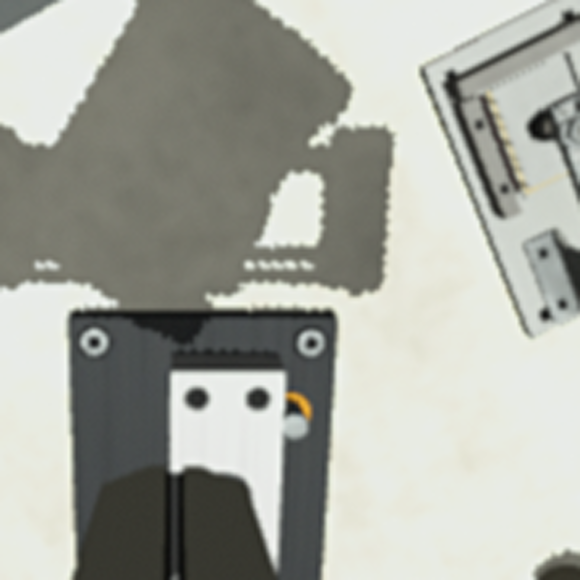

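View pics/t19.png

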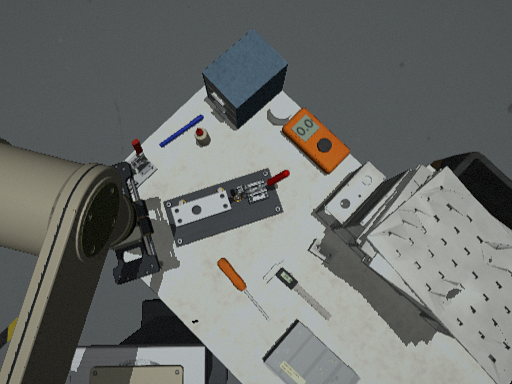

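```bash
python3 - <<'E'
from h import *
d=np.load("t19.npz");p=np.load("pose2.npy");c,s=np.cos(p[2]),np.sin(p[2]);Q=np.array([[c,s],[-s,c]])
for z in(.02,.06,.12):print(z,((ray([[103,190],[122,203],[157,172],[138,150],[136,143]],d["M"],d["E"],z)[:,:2]-p[:2])@Q.T*1e3).round().tolist())
a=cv2.imread("pics/top0.png")[130:215,90:170];cv2.imwrite("pics/silver.png",cv2.resize(a,None,fx=6,fy=6,interpolation=cv2.INTER_CUBIC))
a=cv2.imread("pics/scene0.png")[130:210,330:400];cv2.imwrite("pics/silver2.png",cv2.resize(a,None,fx=6,fy=6,interpolation=cv2.INTER_CUBIC))
a=cv2.imread("pics/t19.png")[155:260,150:300];cv2.imwrite("pics/t19c.png",cv2.resize(a,None,fx=5.3,fy=5.3,interpolation=cv2.INTER_CUBIC))
E
```

```text
0.02 [[-234.0, 124.0], [-198.0, 77.0], [-94.0, 125.0], [-123.0, 195.0], [-123.0, 214.0]]
0.06 [[-221.0, 113.0], [-187.0, 68.0], [-87.0, 114.0], [-116.0, 181.0], [-115.0, 199.0]]
0.12 [[-203.0, 97.0], [-171.0, 55.0], [-78.0, 98.0], [-104.0, 160.0], [-104.0, 177.0]]
```

View pics/silver.png

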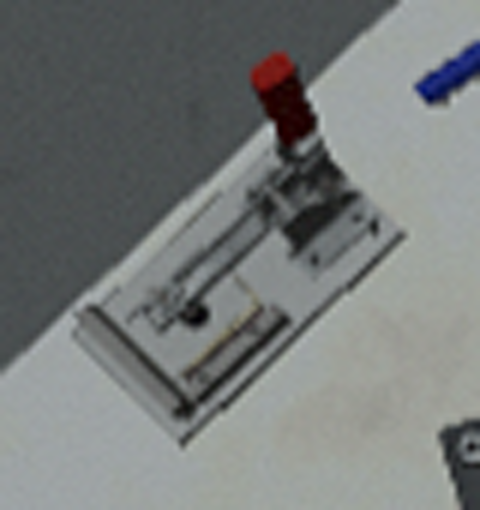

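View pics/silver2.png

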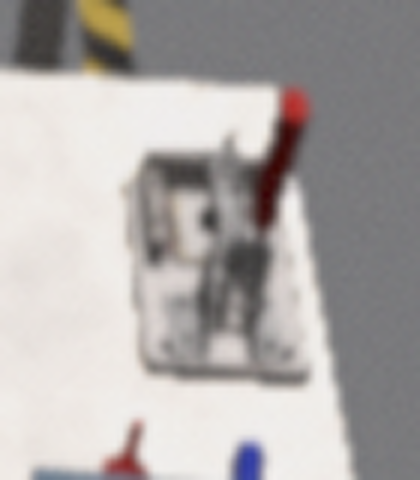

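View pics/t19c.png

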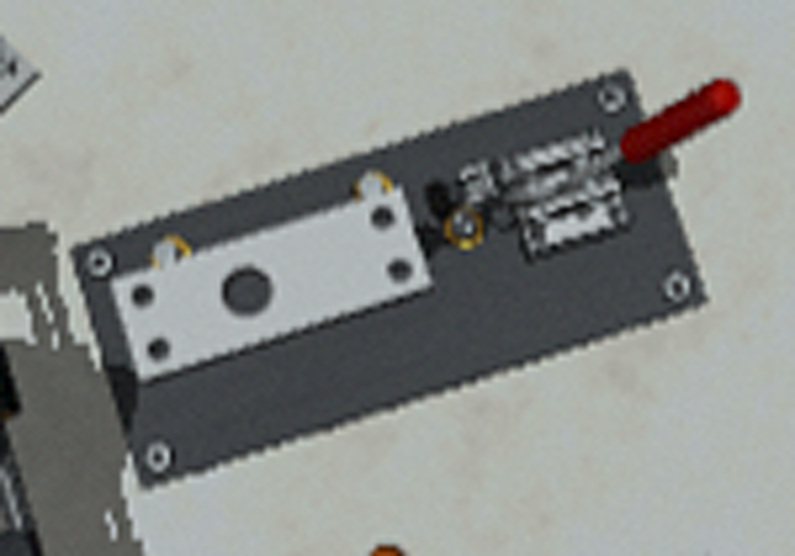

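```bash
python3 - <<'E'
from h import *
d=np.load("t19.npz");T=(d["M"],d["E"])
f=lambda L:np.array(L,float)/5.3+[150,155]-0.4
pt=np.load("pose.npy")
o=least_squares(lambda p:(proj(fx(np.array([[-105,50,12],[175,50,12],[175,-70,12],[-105,-70,12],[-60,30,30],[40,30,30]])/1e3,p),*T)-f([(73,246),(629,70),(706,299),(145,489),(166,249),(371,186)])).ravel(),pt);pt=o.x
W=ray(f([(113,275),(398,188),(432,288),(146,381)]),*T,.036)
c,s=np.cos(pt[2]),np.sin(pt[2]);F=(W[:,:2]-pt[:2])@np.array([[c,s],[-s,c]]).T*1e3;print(F.round(1),F.mean(0),pt)
d=np.load("w19.npz");B=np.eye(4);B[:3,:3]=R.from_rotvec(d["o"]).as_matrix();B[:3,3]=d["pos"];E=B@d["E"];M=d["M"]
g=lambda L:np.array(L,float)/3.222+[200,80]-0.35
u=g([(70,313),(336,312),(294,427)]);pts=np.array([[-105,-70,12],[-105,50,12],[-60,30,30]])/1e3
p=np.load("pose2.npy")
W=ray(g([(171,372),(286,371)]),M,E,.036);print("w",(proj(fx(pts,p),M,E)-u).round(1).tolist())
c,s=np.cos(p[2]),np.sin(p[2]);print((W[:,:2]-p[:2])@np.array([[c,s],[-s,c]]).T*1e3)
s=robot=None
from plant import robot
s=robot.read_state();print(infix(s,p)[0],plan(s,p,[-.115,0.0,.06]))
E
```

```text
[[-85.8  26.2]
 [ 51.1  24. ]
 [ 51.8 -25.4]
 [-85.3 -25.3]] [-17.03726772  -0.1450745 ] [ 0.48685662 -0.16762533 -1.25893515]
w [[-1.4, 1.0], [0.6, 1.3], [-0.1, -0.1]]
[[-87.06752037 -23.4875566 ]
 [-87.49433289  24.84089097]]
[-117.9  -24.2  198. ] (array([-0.0029,  0.0246,  0.138 ]), array([-0.0026, -0.0004, -0.0018]))
```

jog_arm --pt "1 -0.001 0.012 0.05 0 0 0" --pt "1 -0.002 0.024 0.1 0 0 0" --pt "1 -0.002 0.024 0.145 0 0 0" --pt "1 -0.002 0.024 0.18 0 0 0" --pt "1 -0.002 0.024 0.18 0 0 0"

```text
t: 14.35
tool_pos: [0.4433, -0.0558, 0.0137]
orientation: [-1.841, -2.533, 0.008]
force: [-0.2, 0.3, 0.9]
opening: 0.0003
```

```bash
python3 st.py scene s20; python3 - <<'E'
from h import *
d=np.load("s20.npz")
a=d["img"][110:250,230:350,::-1]
cv2.imwrite("pics/s20z.png",cv2.resize(a,None,fx=4.2,fy=4.2,interpolation=cv2.INTER_CUBIC))
E
```

```text
14.35 [-117.8   -5.2   13.7] [[-1.     0.003 -0.005]
 [ 0.003  1.    -0.01 ]
 [ 0.005 -0.01  -1.   ]] [-0.37 -0.1   0.93]
```

View pics/s20z.png

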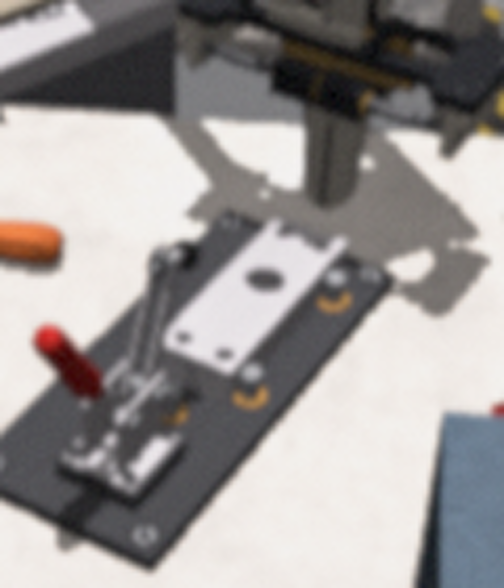

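```bash
python3 - <<'E'
from h import *
from plant import robot
p=np.load("pose2.npy");s=robot.read_state();print(infix(s,p)[0],plan(s,p,[-.110,0.0,-.002]))
E
```

```text
[-116.7   -3.2   16.2] (array([-0.0067,  0.0033,  0.0182]), array([-0.0068, -0.0029, -0.0029]))
```

jog_arm --pt "1 -0.001 0.0033 0.006 -0.007 -0.003 -0.003" --pt "1 -0.001 0.0033 0.012 -0.007 -0.003 -0.003" --pt "1 -0.001 0.0033 0.018 -0.007 -0.003 -0.003" --pt "1 -0.003 0.0033 0.018 -0.007 -0.003 -0.003" --pt "1 -0.006 0.0033 0.018 -0.007 -0.003 -0.003"

```text
t: 15.02
tool_pos: [0.4506, -0.061, -0.0017]
orientation: [1.843, 2.544, 0.0]
force: [0.2, 0.3, -0.1]
opening: 0.0002
```

```bash
python3 st.py wrist w21 190,120,330,240
```

```text
15.025 [-1.105e+02  1.000e-01 -1.700e+00] [[-1. -0.  0.]
 [-0.  1.  0.]
 [-0.  0. -1.]] [-0.18  0.31 -0.09]
k 4.833333333333333
```

View pics/w21.png

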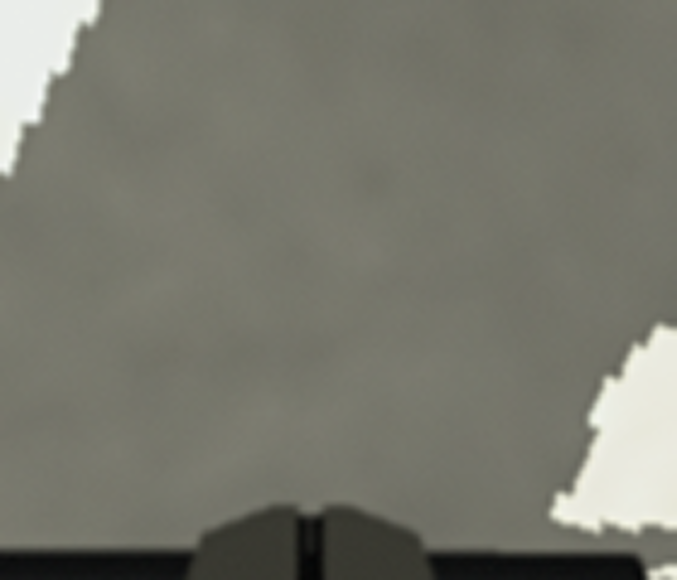

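jog_arm --pt "1 -0.002 0 0 0 0 0" --pt "1 -0.004 0 0 0 0 0" --pt "1 -0.006 0 0 0 0 0" --pt "1 -0.008 0 0 0 0 0" --pt "1 -0.009 0 0 0 0 0"

```text
t: 15.7
tool_pos: [0.4537, -0.0701, -0.0015]
orientation: [1.843, 2.543, 0.0]
force: [-0.3, -0.0, -0.4]
opening: 0.0004
```

jog_arm --pt "1 -0.001 0 0 0 0 0" --pt "1 -0.002 0 0 0 0 0" --pt "1 -0.003 0 0 0 0 0"

```text
t: 16.08
tool_pos: [0.4547, -0.0729, -0.0015]
orientation: [1.843, 2.543, 0.0]
force: [-0.4, 0.4, -0.6]
opening: 0.0002
```

jog_arm --pt "1 -0.001 0 0 0 0 0" --pt "1 -0.002 0 0 0 0 0"

```text
t: 16.32
tool_pos: [0.4553, -0.0749, -0.0015]
orientation: [1.843, 2.543, 0.0]
force: [0.2, 0.1, -1.4]
opening: 0.0004
```

```bash
python3 st.py top t22 120,155,270,260
```

```text
16.325 [-95.9   0.2  -1.5] [[-1.    -0.     0.001]
 [-0.     1.     0.001]
 [-0.001  0.001 -1.   ]] [-0.05  0.21 -1.37]
k 5.2
```

View pics/t22.png

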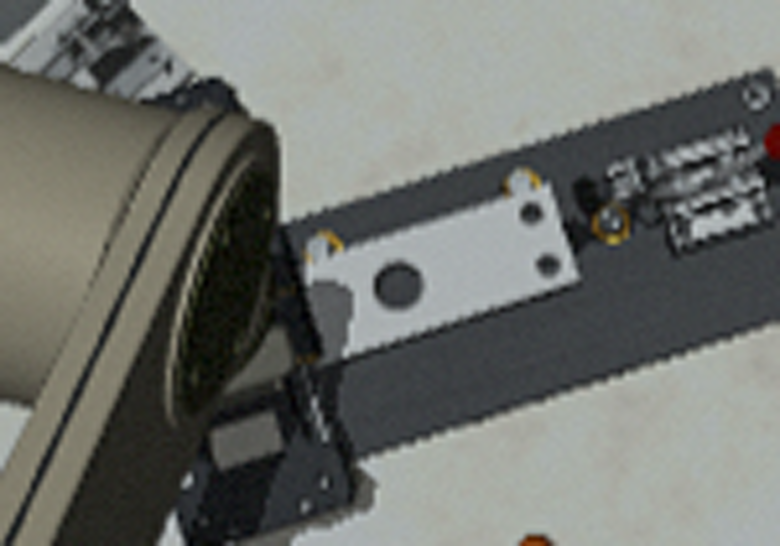

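jog_arm --pt "1 -0.001 0 0 0 0 0" --pt "1 -0.002 0 0 0 0 0"

```text
t: 16.62
tool_pos: [0.4558, -0.0764, -0.0015]
orientation: [-1.843, -2.544, -0.001]
force: [-1.4, 4.4, 2.4]
opening: 0.0003
```

jog_arm --pt "1 -0.001 0 0 0 0 0" --pt "1 -0.002 0 0 0 0 0"

```text
t: 16.88
tool_pos: [0.4563, -0.0782, -0.0015]
orientation: [-1.843, -2.544, -0.001]
force: [-2.4, 4.8, 2.6]
opening: 0.0004
```

jog_arm --pt "1 -0.001 0 0 0 0 0" --pt "1 -0.002 0 0 0 0 0"

```text
t: 17.12
tool_pos: [0.4569, -0.0801, -0.0015]
orientation: [-1.843, -2.544, -0.001]
force: [-2.0, 3.6, 3.4]
opening: 0.0003
```

jog_arm --pt "1 -0.001 0 0 0 0 0" --pt "1 -0.002 0 0 0 0 0" --pt "1 -0.003 0 0 0 0 0" --pt "1 -0.004 0 0 0 0 0"

```text
t: 17.62
tool_pos: [0.4582, -0.084, -0.0015]
orientation: [-1.843, -2.544, -0.001]
force: [-1.8, 4.5, 2.4]
opening: 0.0001
```

jog_arm --pt "1 -0.001 0 0 0 0 0" --pt "1 -0.002 0 0 0 0 0" --pt "1 -0.003 0 0 0 0 0" --pt "1 -0.004 0 0 0 0 0"

```text
t: 18.12
tool_pos: [0.4594, -0.0878, -0.0016]
orientation: [-1.843, -2.544, -0.001]
force: [-1.5, 4.1, 3.5]
opening: 0.0005
```

```bash
python3 st.py top t23 150,155,300,260
```

```text
18.125 [-82.3   0.1  -1.6] [[-1.    -0.    -0.001]
 [-0.     1.     0.   ]
 [ 0.001  0.    -1.   ]] [-4.33 -0.19  3.51]
k 5.2
```

View pics/t23.png

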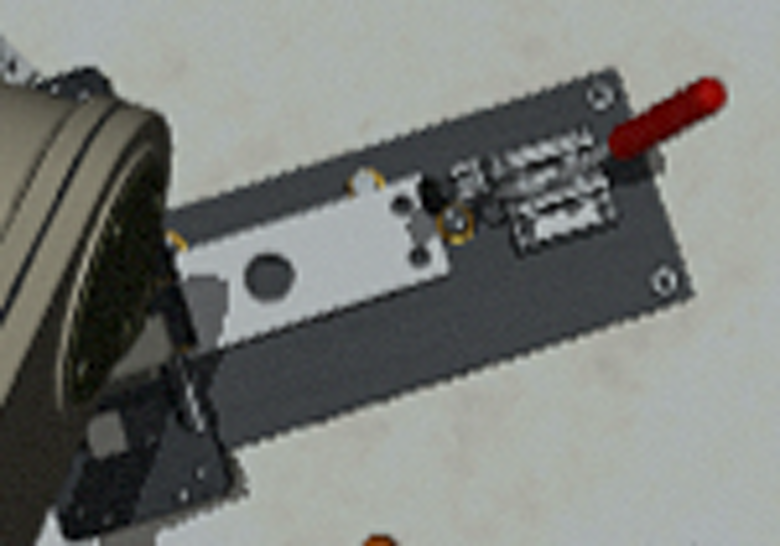

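Plate end at ~(447,270) is close to the end dowel; a few mm remain. Finer steps.

jog_arm --pt "1 -0.001 0 0 0 0 0" --pt "1 -0.002 0 0 0 0 0"

```text
t: 18.42
tool_pos: [0.4601, -0.09, -0.0016]
orientation: [-1.843, -2.544, -0.001]
force: [-2.0, 3.1, 2.5]
opening: 0.0003
```

jog_arm --pt "1 -0.0007 0 0 0 0 0" --pt "1 -0.0014 0 0 0 0 0"

```text
t: 18.68
tool_pos: [0.4606, -0.0913, -0.0016]
orientation: [-1.843, -2.544, -0.001]
force: [-1.6, 4.2, 3.2]
opening: 0.0006
```

jog_arm --pt "1 -0.0005 0 0 0 0 0" --pt "1 -0.001 0 0 0 0 0"

```text
t: 18.92
tool_pos: [0.4606, -0.0914, -0.0016]
orientation: [-1.842, -2.542, -0.002]
force: [-4.0, 10.6, 8.1]
opening: 0.0005
```

```bash
python3 st.py top t24 150,155,300,260; python3 st.py scene s24 210,140,335,250
```

```text
18.925 [-78.5   0.1  -1.6] [[-1.    -0.    -0.002]
 [-0.     1.    -0.   ]
 [ 0.002 -0.    -1.   ]] [-11.33  -0.5    8.1 ]
k 5.2
18.975 [-78.5   0.1  -1.6] [[-1.    -0.    -0.002]
 [-0.     1.    -0.   ]
 [ 0.002 -0.    -1.   ]] [-9.71 -1.57  6.02]
k 5.2727272727272725
```

View pics/t24.png

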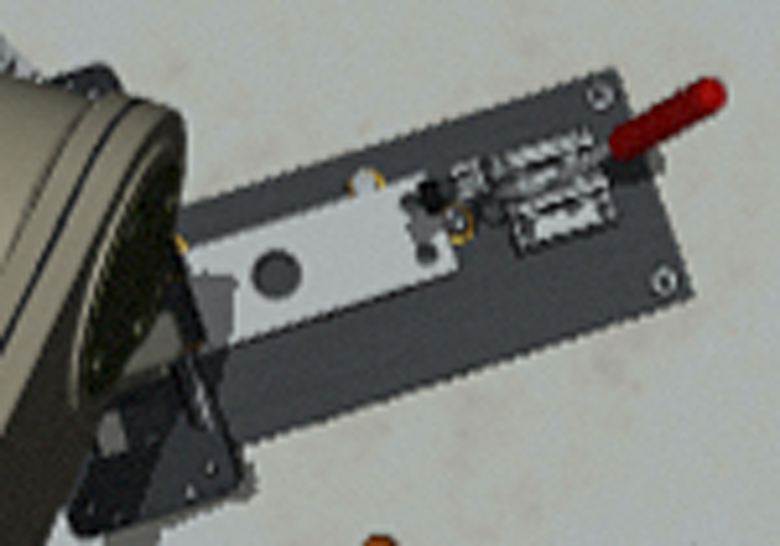

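View pics/s24.png

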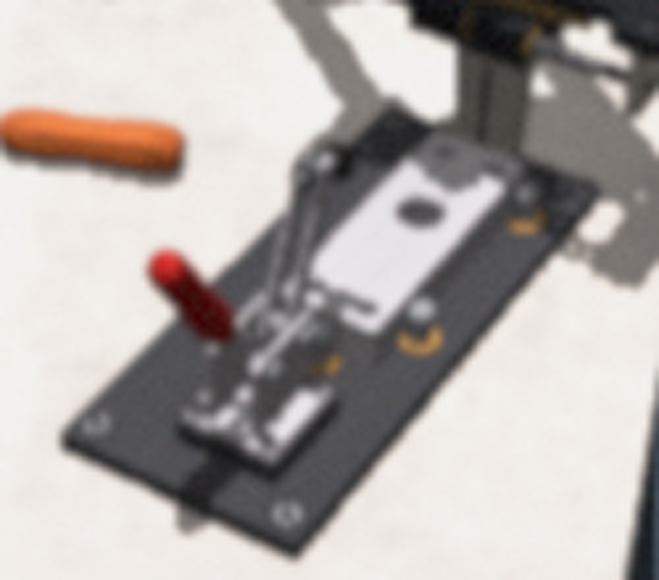

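jog_arm --pt "1 0.001 0 0 0 0 0" --pt "1 0.006 0 0 0 0 0" --pt "1 0.016 0 0 0 0 0" --pt "1 0.02 0 -0.05 0 0 0" --pt "1 0.02 0 -0.1 0 0 0"

```text
t: 19.65
tool_pos: [0.4533, -0.0718, 0.0989]
orientation: [-1.84, -2.542, -0.001]
force: [1.5, 0.1, 0.3]
opening: 0.0003
```

jog_arm --pt "1 0 0 -0.05 0 0 0" --pt "1 0 0 -0.1 0 0 0" --pt "1 -0.04 -0.06 -0.14 0 0 0" --pt "1 -0.09 -0.1 -0.14 0 0 0" --pt "1 -0.09 -0.1 -0.14 0 0 0"

```text
t: 20.27
tool_pos: [0.3858, -0.1911, 0.2399]
orientation: [-1.845, -2.541, 0.001]
force: [0.3, -0.3, -0.5]
opening: 0.0003
```

```bash
python3 st.py wrist w25
```

```text
20.275 [  -7.1 -102.   239.9] [[-1.     0.002 -0.001]
 [ 0.002  1.    -0.001]
 [ 0.001 -0.001 -1.   ]] [ 0.37  0.16 -0.5 ]
```

View pics/w25.png

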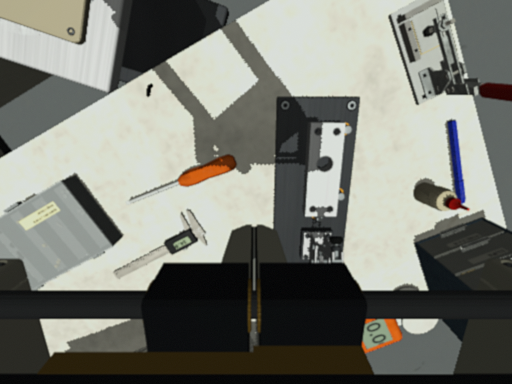

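```bash
python3 - <<'E'
from h import *
d=np.load("w25.npz");a=d["img"][85:265,260:380,::-1]
cv2.imwrite("pics/w25c.png",cv2.resize(a,None,fx=3.3,fy=3.3,interpolation=cv2.INTER_CUBIC))
E
python3 st.py top t25 150,155,300,260
```

```text
20.325 [  -6.5 -102.6  239.6] [[-1.     0.002 -0.001]
 [ 0.002  1.    -0.002]
 [ 0.001 -0.002 -1.   ]] [ 1.51 -0.9   1.01]
k 5.2
```

View pics/w25c.png

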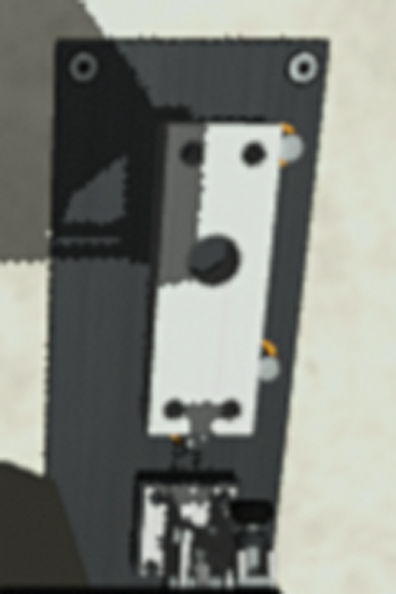

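View pics/t25.png

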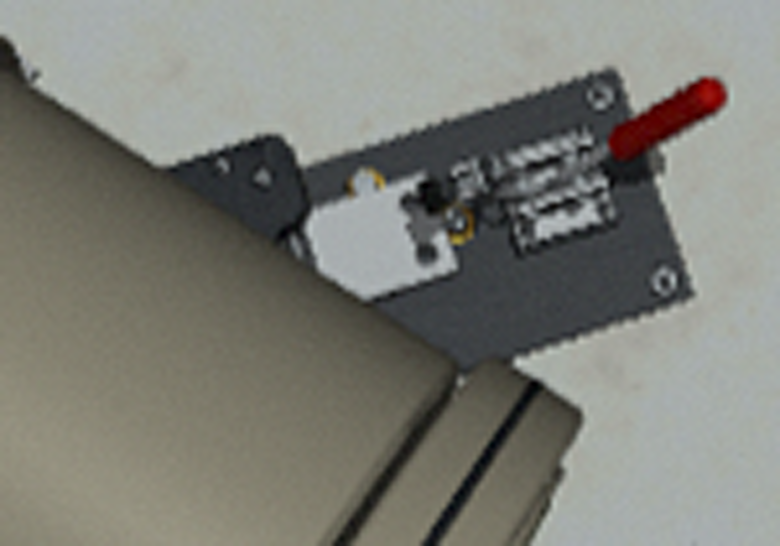

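```bash
python3 - <<'E'
from h import *
d=np.load("w25.npz");B=np.eye(4);B[:3,:3]=R.from_rotvec(d["o"]).as_matrix();B[:3,3]=d["pos"];E=B@d["E"];M=d["M"]
f=lambda L:np.array(L,float)/3.3+[260,85]-0.35
pts=np.array([[-105,-70,12],[-105,50,12],[-60,30,30],[40,30,30]])/1e3
u=f([(55,40),(328,40),(291,148),(266,369)])
o=least_squares(lambda p:(proj(fx(pts,p),M,E)-u).ravel(),np.load("pose2.npy"));print(o.x,o.fun.reshape(-1,2).round(2).tolist())
W=ray(f([(163,124),(281,123),(253,434),(148,434)]),M,E,.036)
p=o.x;c,s=np.cos(p[2]),np.sin(p[2]);F=(W[:,:2]-p[:2])@np.array([[c,s],[-s,c]]).T*1e3;print(F.round(1),F.mean(0))
# handle angle from top: grip far end and near end
d=np.load("t25.npz");pt=[0.48685662,-0.16762533,-1.25893515]
g=lambda L:np.array(L,float)/5.2+[150,155]-0.4
for a in (.85,.9,.95,1.0,1.05):
    P=np.array([[135+r*np.cos(a),0,58+r*np.sin(a)] for r in (37,113)])/1e3
    print(a,((proj(fx(P,pt),d["M"],d["E"])-[150,155]+.4)*5.2).round().tolist())
E
```

```text
[ 0.48478666 -0.16611326 -1.2527365 ] [[-0.1, 0.04], [0.82, -0.21], [-0.93, 0.16], [0.23, 0.04]]
[[-70.7 -25.5]
 [-71.   24.1]
 [ 69.9  24.5]
 [ 69.8 -24.5]] [-0.50537158 -0.37350521]
0.85 [[630.0, 143.0], [751.0, 83.0]]
0.9 [[627.0, 144.0], [743.0, 84.0]]
0.95 [[624.0, 144.0], [733.0, 86.0]]
1.0 [[621.0, 145.0], [724.0, 88.0]]
1.05 [[618.0, 146.0], [714.0, 90.0]]
```

```bash
python3 - <<'E'
from h import *
t=np.load("t25.npz");s=np.load("s24.npz");p=np.load("pose2.npy")
ut=np.array([432,190])/5.2+[150,155]-.4; us=np.array([340,158])/5.27+[210,140]-.4
o=least_squares(lambda X:np.r_[(proj(X,t["M"],t["E"])-ut)[0],(proj(X,s["M"],s["E"])-us)[0]],[.5,-.25,.12])
c,s_=np.cos(p[2]),np.sin(p[2]);print(o.x,o.fun,(np.array([[c,s_],[-s_,c]])@(o.x[:2]-p[:2])*1e3))
q=np.load("s24.npz")
# bar/handle points in scene: end of handle, and elbows
for a in (.95,1.0,1.05,1.1):
    P=np.array([[135+r*np.cos(a),0,58+r*np.sin(a)] for r in (37,113)])/1e3
    print(a,((proj(fx(P,p),q["M"],q["E"])-[210,140]+.4)*5.27).round().tolist())
for P in ([100,0,67],[100,0,150],[130,0,150],[115,0,110],[85,0,150]): print(P,((proj(fx(np.array(P)/1e3,p),q["M"],q["E"])-[210,140]+.4)*5.27).round().tolist())
E
```

```text
[ 0.50997635 -0.23104712  0.11960748] [-0.18543181 -0.14107974 -0.22468778  0.02515816] [69.5419052   3.55374888]
0.95 [[216.0, 331.0], [150.0, 275.0]]
1.0 [[218.0, 327.0], [157.0, 261.0]]
1.05 [[220.0, 323.0], [164.0, 248.0]]
1.1 [[223.0, 319.0], [171.0, 235.0]]
[100, 0, 67] [[290.0, 292.0]]
[100, 0, 150] [[294.0, 134.0]]
[130, 0, 150] [[253.0, 174.0]]
[115, 0, 110] [[272.0, 232.0]]
[85, 0, 150] [[314.0, 115.0]]
```

```bash
python3 - <<'E'
from h import *
t=np.load("t25.npz");p=np.load("pose2.npy");c,s_=np.cos(p[2]),np.sin(p[2])
for z in (0,.1,.2):print(z,((ray([[236,127],[207,97],[285,85],[240,97],[205,72],[287,65],[251,30]],t["M"],t["E"],z)[:,:2]-p[:2])@np.array([[c,s_],[-s_,c]]).T*1e3).round().tolist())
from plant import robot
s=robot.read_state();print(infix(s,p)[0],plan(s,p,[.135,0.0,.22]))
a=t["img"][20:150,180:360,::-1];cv2.imwrite("pics/box.png",cv2.resize(a,None,fx=4,fy=4,interpolation=cv2.INTER_CUBIC))
E
```

```text
0 [[133.0, 181.0], [86.0, 284.0], [294.0, 251.0], [169.0, 257.0], [102.0, 353.0], [318.0, 303.0], [258.0, 430.0]]
0.1 [[125.0, 149.0], [83.0, 240.0], [269.0, 211.0], [157.0, 216.0], [97.0, 302.0], [291.0, 258.0], [237.0, 371.0]]
0.2 [[117.0, 116.0], [80.0, 197.0], [244.0, 171.0], [145.0, 175.0], [93.0, 251.0], [263.0, 212.0], [216.0, 312.0]]
[  -7.8 -101.5  239.2] (array([-0.1426,  0.1019,  0.0187]), array([-0.0014, -0.002 , -0.0024]))
```

View pics/box.png

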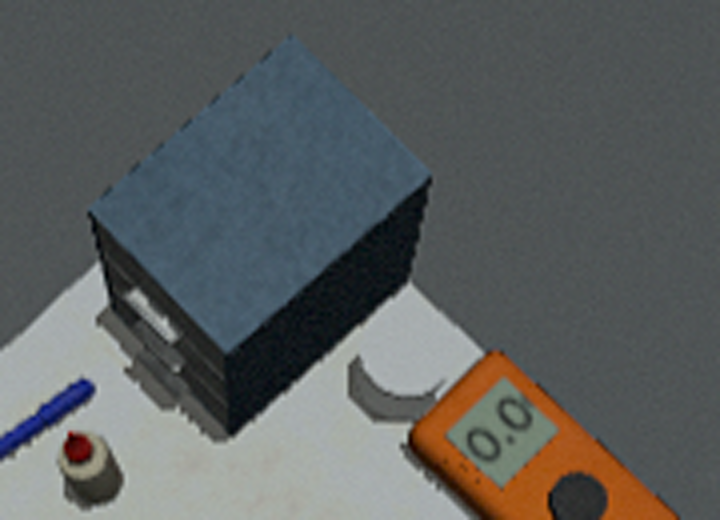

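jog_arm --pt "1 -0.035 0.025 0 0 0 0" --pt "1 -0.07 0.05 0.005 0 0 0" --pt "1 -0.107 0.076 0.01 0 0 0" --pt "1 -0.138 0.1 0.019 0 0 0" --pt "1 -0.138 0.102 0.019 0 0 0"

```text
t: 21.0
tool_pos: [0.5265, -0.2888, 0.2164]
orientation: [-1.841, -2.536, -0.0]
force: [-0.8, 0.5, -0.5]
opening: 0.0002
```

```bash
python3 st.py scene s26 210,100,335,220; python3 -c "
from h import *
from plant import robot
p=np.load('pose2.npy');s=robot.read_state();print(infix(s,p)[0],plan(s,p,[.136,0.0,.112]))"
```

```text
21.0 [129.6   1.3 216.4] [[-1.     0.002 -0.006]
 [ 0.002  1.    -0.004]
 [ 0.006 -0.004 -1.   ]] [-0.71 -0.58 -0.53]
k 4.833333333333333
[129.    1.1 217.7] (array([-0.0076, -0.0007,  0.1056]), array([-0.0035, -0.0051, -0.0015]))
```

View pics/s26.png

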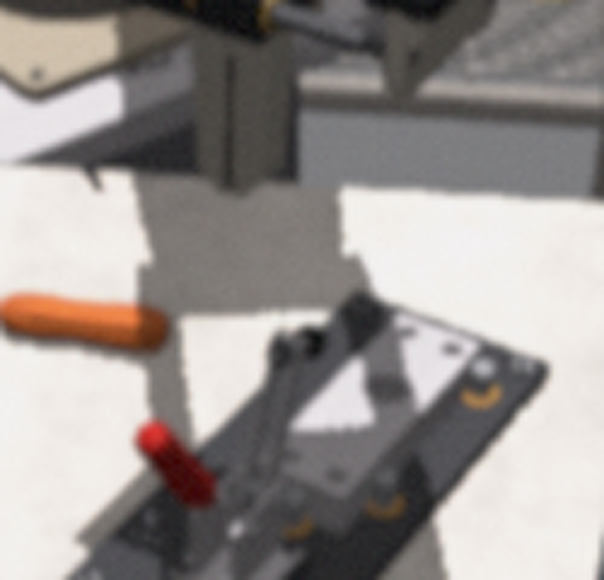

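jog_arm --pt "1 -0.007 -0.001 0.03 -0.003 -0.005 -0.001" --pt "1 -0.007 -0.001 0.06 -0.003 -0.005 -0.001" --pt "1 -0.007 -0.001 0.09 -0.003 -0.005 -0.001" --pt "1 -0.007 -0.001 0.105 -0.003 -0.005 -0.001" --pt "1 -0.007 -0.001 0.105 -0.003 -0.005 -0.001"

```text
t: 21.68
tool_pos: [0.5262, -0.2938, 0.1123]
orientation: [-1.842, -2.543, 0.0]
force: [0.5, -0.1, -0.1]
opening: 0.0002
```

```bash
python3 st.py scene s27 210,100,335,220
```

```text
21.675 [134.2  -0.6 112.3] [[-1.    -0.    -0.001]
 [-0.     1.    -0.001]
 [ 0.001 -0.001 -1.   ]] [ 0.29  0.42 -0.09]
k 4.833333333333333
```

View pics/s27.png

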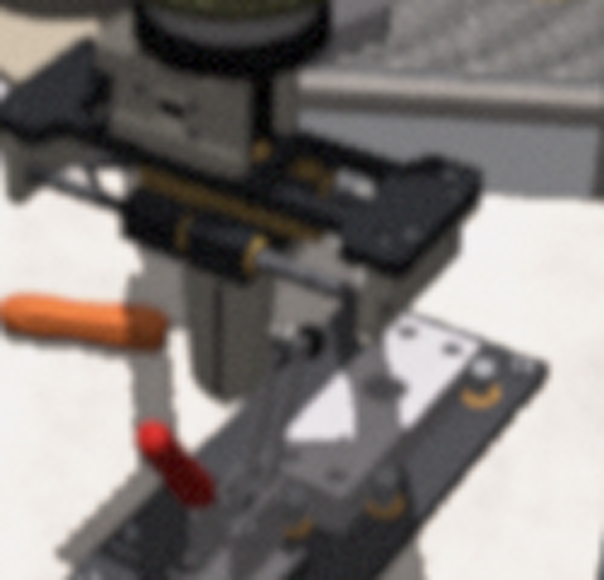

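```bash
python3 -c "
from h import *
p=np.load('pose2.npy');q=np.load('s27.npz')
P=np.array([[134+dx,dy,131] for dx in(-8,8) for dy in(-7,7)])/1e3
print(((proj(fx(P,p),q['M'],q['E'])-[210,100]+.4)*4.833).round().tolist())
for a in (.95,1.0,1.05):
    P=np.array([[135+r*np.cos(a),0,58+r*np.sin(a)] for r in (37,113)])/1e3
    print(a,((proj(fx(P,p),q['M'],q['E'])-[210,100]+.4)*4.833).round().tolist())
"
```

```text
[[223.0, 377.0], [251.0, 388.0], [203.0, 397.0], [231.0, 409.0]]
0.95 [[198.0, 497.0], [137.0, 445.0]]
1.0 [[200.0, 493.0], [144.0, 433.0]]
1.05 [[202.0, 489.0], [150.0, 421.0]]
```

jog_arm --pt "1 -0.005 0.0005 0 0 0 0" --pt "1 -0.01 0.0005 0 0 0 0" --pt "1 -0.015 0.0005 0.001 0 0 0" --pt "1 -0.018 0.0005 0.002 0 0 0"

```text
t: 22.22
tool_pos: [0.5332, -0.312, 0.1116]
orientation: [1.844, 2.543, -0.0]
force: [-0.2, 0.3, 0.5]
opening: 0.0004
```

jog_arm --pt "1 -0.002 0 0.0015 0 0 0" --pt "1 -0.004 0 0.003 0 0 0" --pt "1 -0.006 0 0.004 0 0 0"

```text
t: 22.6
tool_pos: [0.535, -0.3177, 0.1074]
orientation: [1.844, 2.544, -0.0]
force: [0.7, 0.2, 0.8]
opening: 0.0005
```

```bash
python3 st.py scene s28 210,100,335,220
```

```text
22.6 [159.7   0.4 107.4] [[-1.  0.  0.]
 [ 0.  1. -0.]
 [-0. -0. -1.]] [-0.02  0.73  0.82]
k 4.833333333333333
```

View pics/s28.png

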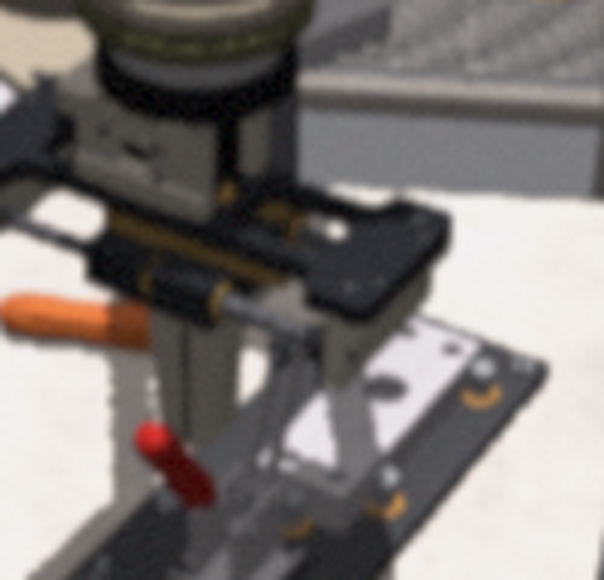

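jog_arm --pt "1 -0.002 0 0.001 0 0 0" --pt "1 -0.0045 0 0.002 0 0 0" --pt "1 -0.007 0 0.004 0 0 0"

```text
t: 23.02
tool_pos: [0.5373, -0.3245, 0.1034]
orientation: [1.844, 2.544, -0.0]
force: [-0.6, 1.9, 2.4]
opening: 0.0004
```

```bash
python3 st.py
```

```text
23.025 [166.8   0.5 103.4] [[-1.  0.  0.]
 [ 0.  1. -0.]
 [-0. -0. -1.]] [-2.    0.05  2.39]
```

jog_arm --pt "1 -0.0032 0 0.0022 0 0 0" --pt "1 -0.0062 0 0.0045 0 0 0" --pt "1 -0.009 0 0.007 0 0 0" --pt "1 -0.0116 0 0.0096 0 0 0"

```text
t: 23.52
tool_pos: [0.5412, -0.3361, 0.0939]
orientation: [1.843, 2.543, -0.001]
force: [-1.4, 1.5, 4.0]
opening: 0.0007
```

```bash
python3 st.py scene s29 210,100,335,220
```

```text
23.525 [179.1   0.5  93.9] [[-1.     0.     0.001]
 [ 0.     1.     0.   ]
 [-0.001  0.    -1.   ]] [-1.83 -0.89  3.97]
k 4.833333333333333
```

View pics/s29.png

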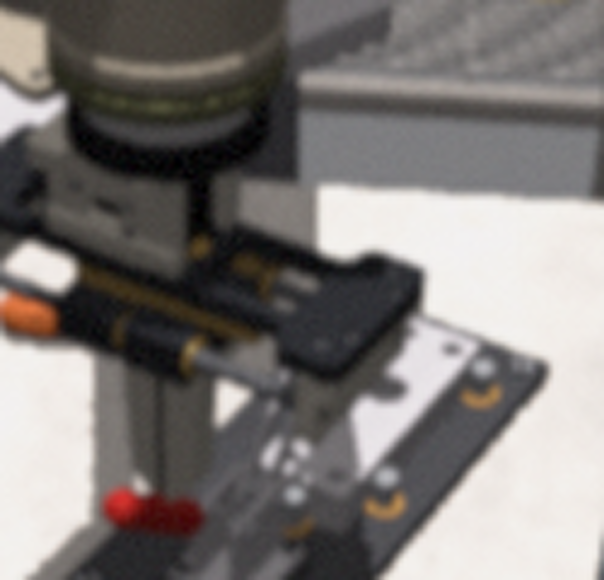

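jog_arm --pt "1 -0.0045 0 0.0056 0 0 0" --pt "1 -0.009 0 0.0114 0 0 0" --pt "1 -0.013 0 0.018 0 0 0" --pt "1 -0.0165 0 0.0246 0 0 0"

```text
t: 24.08
tool_pos: [0.5465, -0.3525, 0.0686]
orientation: [1.843, 2.542, -0.001]
force: [1.5, -1.0, 4.7]
opening: 0.0007
```

```bash
python3 st.py
```

```text
24.075 [196.4   0.4  68.6] [[-1.     0.001  0.002]
 [ 0.001  1.     0.   ]
 [-0.002  0.    -1.   ]] [1.45 1.12 4.67]
```

jog_arm --pt "1 -0.0015 0 0.005 0 0 0" --pt "1 -0.003 0 0.01 0 0 0" --pt "1 -0.004 0 0.0135 0 0 0" --pt "1 -0.0045 0 0.016 0 0 0"

```text
t: 24.58
tool_pos: [0.5479, -0.3569, 0.0524]
orientation: [1.843, 2.542, -0.001]
force: [0.4, -2.1, 3.6]
opening: 0.0002
```

jog_arm --pt "1 0 0 0.001 0 0 0" --pt "1 0 0 0.002 0 0 0"

```text
t: 24.82
tool_pos: [0.5479, -0.357, 0.0505]
orientation: [1.843, 2.542, -0.001]
force: [-0.5, -3.0, 4.2]
opening: 0.0007
```

jog_arm --pt "1 0 0 0.001 0 0 0" --pt "1 0 0 0.0015 0 0 0"

```text
t: 25.08
tool_pos: [0.548, -0.357, 0.049]
orientation: [1.843, 2.542, -0.001]
force: [-0.2, -2.6, 3.8]
opening: 0.0002
```

```bash
python3 st.py scene s30 210,100,335,220
```

```text
25.075 [201.1   0.4  49. ] [[-1.     0.001  0.002]
 [ 0.001  1.     0.   ]
 [-0.002  0.    -1.   ]] [ 2.42 -0.98  3.84]
k 4.833333333333333
```

View pics/s30.png

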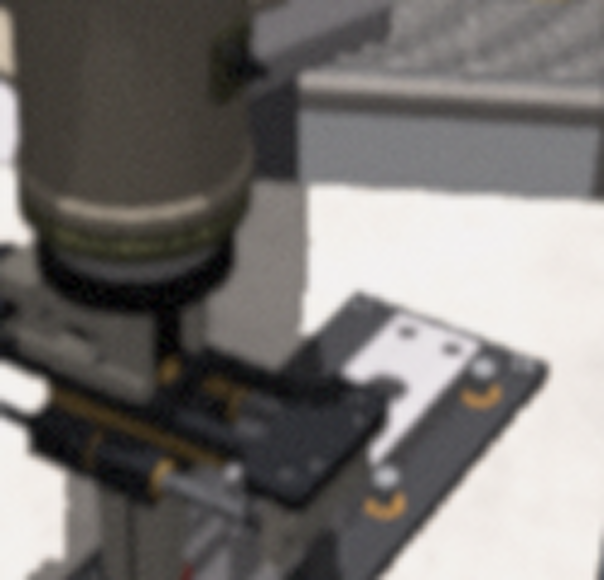

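Continue down in small steps until the stop is felt.

jog_arm --pt "1 0 0 0.001 0 0 0" --pt "1 0 0 0.0015 0 0 0"

```text
t: 25.38
tool_pos: [0.548, -0.3571, 0.0474]
orientation: [1.843, 2.542, -0.001]
force: [1.2, -2.3, 4.0]
opening: 0.0003
```

jog_arm --pt "1 0 0 0.001 0 0 0" --pt "1 0 0 0.0015 0 0 0"

```text
t: 25.62
tool_pos: [0.5481, -0.3571, 0.046]
orientation: [1.843, 2.542, -0.001]
force: [-0.4, -2.2, 6.0]
opening: 0.0005
```

jog_arm --pt "1 0 0 0.0007 0 0 0" --pt "1 0 0 0.001 0 0 0"

```text
t: 25.88
tool_pos: [0.5482, -0.3572, 0.0459]
orientation: [1.843, 2.541, -0.001]
force: [-2.2, -0.9, 11.4]
opening: 0.0005
```

jog_arm --pt "1 0 0 0.0008 0 0 0" --pt "1 0 0 0.0012 0 0 0"

```text
t: 26.12
tool_pos: [0.5482, -0.3573, 0.0458]
orientation: [1.843, 2.541, -0.001]
force: [-4.5, 0.1, 12.5]
opening: 0.0003
```

jog_arm --pt "1 0 0 -0.005 0 0 0" --pt "1 0 0 -0.03 0 0 0" --pt "1 0 0 -0.08 0 0 0" --pt "1 0 -0.03 -0.13 0 0 0" --pt "1 0 -0.08 -0.18 0 0 0"

```text
t: 26.75
tool_pos: [0.4771, -0.3788, 0.2208]
orientation: [1.841, 2.544, -0.0]
force: [-0.3, -1.1, -0.3]
opening: 0.0005
```

jog_arm --pt "1 0 -0.05 -0.02 0 0 0" --pt "1 0 -0.1 -0.03 0 0 0" --pt "1 0 -0.14 -0.03 0 0 0" --pt "1 0 -0.14 -0.03 0 0 0" --pt "1 0 -0.14 -0.03 0 0 0"

```text
t: 27.38
tool_pos: [0.3444, -0.4219, 0.25]
orientation: [1.842, 2.545, 0.002]
force: [-0.5, -0.0, 0.4]
opening: 0.0003
```

```bash
python3 st.py scene s31 210,130,335,250; python3 st.py top t31 150,155,300,260;python3 st.py wrist w31
```

```text
27.375 [ 199.3 -213.2  250. ] [[-1.    -0.001 -0.001]
 [-0.001  1.     0.001]
 [ 0.001  0.001 -1.   ]] [-0.11 -0.5   0.42]
k 4.833333333333333
27.425 [ 199.4 -212.8  250. ] [[-1.    -0.002 -0.001]
 [-0.002  1.     0.001]
 [ 0.001  0.001 -1.   ]] [0.12 0.09 0.83]
k 5.2
27.475 [ 199.4 -212.6  250.1] [[-1.    -0.003 -0.   ]
 [-0.003  1.     0.001]
 [ 0.     0.001 -1.   ]] [ 0.32  1.09 -0.09]
```

View pics/s31.png

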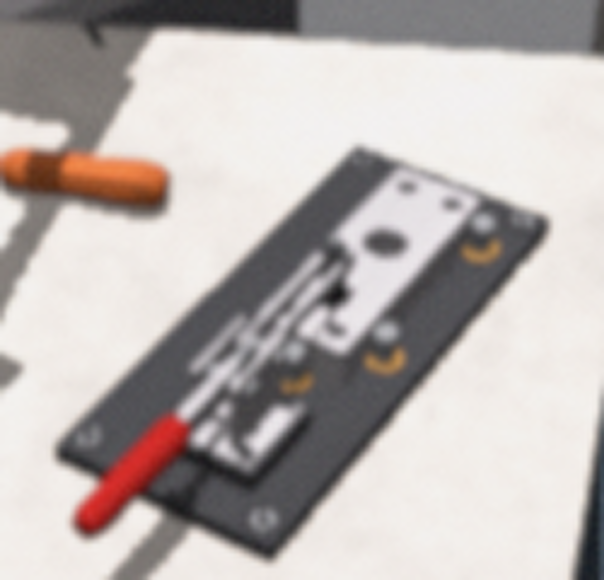

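View pics/t31.png

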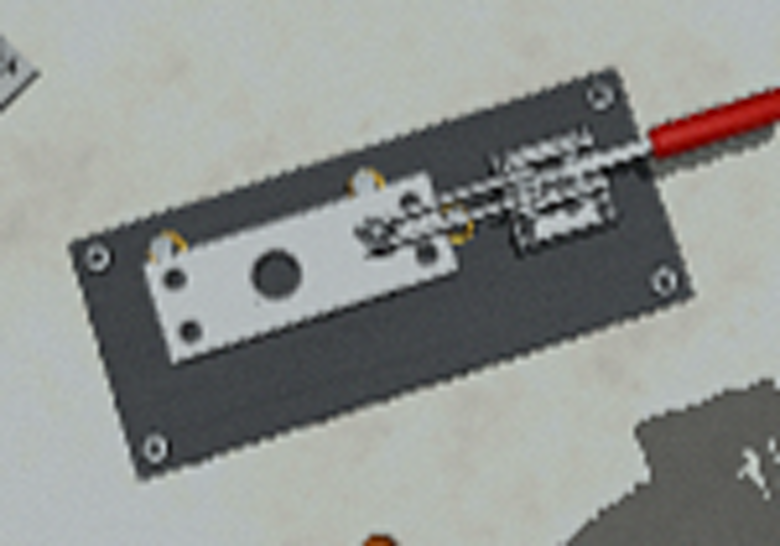

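View pics/w31.png

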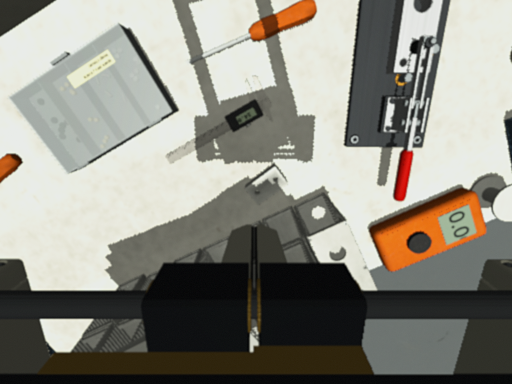

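```bash
python3 -c "
from h import *
t=np.load('t31.npz');q=np.load('s31.npz');p=np.load('pose2.npy');pt=[0.48685662,-0.16762533,-1.25893515]
for a in (-.02,0,.05,.1):
    P=np.array([[135+r*np.cos(a),0,58+r*np.sin(a)] for r in (37,113)])/1e3
    print(a,((proj(fx(P,p),q['M'],q['E'])-[210,130]+.4)*4.833).round().tolist())
W=ray(np.array([(145,265),(427,175),(459,268),(172,363)])/5.2+[150,155]-.4,t['M'],t['E'],.036)
c,s=np.cos(pt[2]),np.sin(pt[2]);F=(W[:,:2]-pt[:2])@np.array([[c,s],[-s,c]]).T*1e3;print(F.round(1),F.mean(0))
a=cv2.cvtColor(t['img'],cv2.COLOR_RGB2BGR);cv2.imwrite('pics/t31f.png',a)
"
```

```text
-0.02 [[179.0, 424.0], [77.0, 534.0]]
0 [[179.0, 423.0], [77.0, 531.0]]
0.05 [[179.0, 420.0], [77.0, 521.0]]
0.1 [[179.0, 416.0], [77.0, 511.0]]
[[-70.   23.4]
 [ 68.9  22.9]
 [ 69.7 -24. ]
 [-71.2 -24.6]] [-0.63959849 -0.60423938]
```

View pics/t31f.png

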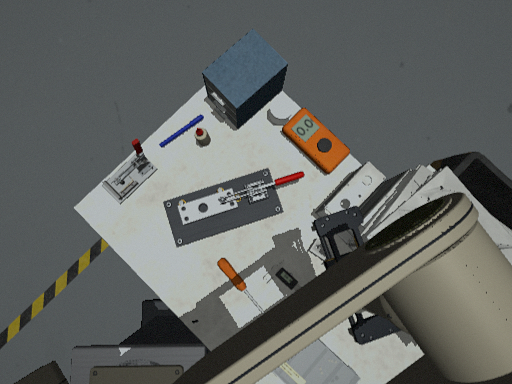

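```bash
python3 -c "
from plant import robot
print(robot.close_job())"
```

```text
the job is handed in; nothing more can be done
None
```

The plate is seated on all three dowels, the clamp on the dark fixture is shut on it, and the job is handed in at about 27.5 s of the 58 s.

**Side push:** I nudged the middle of the long side until it lay flush on both side dowels. The force rose to about 11 N along the push, and about 8 N upward on the tool at the same time. Pictures then showed the plate square and still about 17 mm short of the end dowel.

**End push:** I nudged the middle of the free short end, at 4–5 N, until it stopped on the end dowel at about 11 N. A wrist-camera measurement before clamping put the plate within about 0.5 mm of home and square.

**Clamp:** I followed the red handle down its arc at 3–5 N to the rigid stop. The height stopped changing at 11–13 N.

**Last checks:**
- **Handle and clamp:** the handle looks level, matching angle 0 in the scene camera, and the foot is on the plate.
- **Plate:** it measures about 0.6 mm from nominal in x and y, which is within the camera calibration.
- **Arm and bench:** the arm is clear and reads about 0 N. By eye, nothing else on the bench has moved.

**Disagreements:**
- **Fingertips:** the shut fingertips ended about 19 mm behind the TCP, not 14 mm ahead as stated. My first pass at the long side therefore went over the plate without touching it, and I measured the real tip and worked with that.
- **Cameras:** the wrist and top cameras placed the fixture 2–3 mm apart. I used the wrist-camera pose for the moves and settled each contact by force.

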